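# Finish the drying stack

## Robot

A 6-joint arm with a two-finger parallel gripper is mounted at the origin on the work surface. World frame = base frame: x ahead of the robot, y to its left, z up, the work surface at z = 0. Lengths are in m, angles in rad, forces in N, time in s.
With the tool pointing down it reaches from about 0.35 to 0.85 m from the base axis. Payload 8.1 kg.
Tool frame: the origin (TCP) lies midway between the tips of the shut fingers; the grasp point (between the pads) lies robot.grasp_offset behind it (robot.grasp_offset is the distance from the TCP to the grasp point, in m); z points along the fingers, y is the line along which they close (so a half turn about z gives the same grasp; the last joint's range is limited). The gripper opens to 85 mm and grips with 20 to 120 N. Pads are 22 mm wide; open, the fingers measure 114 mm over their backs; the gripper's body (76 mm by 85 mm) begins 54 mm behind the grasp point. The pads swing forward as they close: fully open they stand 13 mm farther back than shut.
Start: joints at [1.12, 0.13, 1.488, -0, 1.523, -0.085], TCP at [0.215, 0.56, 0.2] pointing down, gripper open.
Joint ranges: [-2.96, 2.96], [-0.89, 2.26], [0.02, 2.5], [-1.34, 4.48], [0, 2.73], [-2.66, 2.66]. Speed limits (rad/s): [2.39, 2.39, 2.79, 3.14, 3.14, 3.14].

## Interface

Orientations are given as a unit quaternion [w, x, y, z].
In Python, from cell import robot gives the robot as it stands. The module is installed in compiled form; this text tells all that it offers.
- The arm moves only by the tool play_rows, never from a script. Its arguments are lists of equal length, an entry for each row: "grip": the finger opening in cm, from 0 to 8.54; "linear": the shift along the tool's x, y, z in cm, a list of three; "angular": the turn, a rotation vector about the tool's x, y, z in degrees, a list of three. In form: {"grip": [grip, ...], "linear": [[x, y, z], ...], "angular": [[rx, ry, rz], ...]}. A call has 1 to 8 rows; each row is the pose to reach, as a shift and turn from the pose commanded when the call began, along the tool's axes at that moment; what a row does not reach only later rows make up. A row lasts 1/8 s, in which the tool goes at most 62.5 mm and 10.7 degrees, less where a joint would pass 70% of its speed; a pose out of reach is approached as far as the arm can. A call with a gripper value outside its range is refused whole. The fingers move at their own pace and stop on an object; the grip force is fixed at half the most. Time passes only in rows, so rows that repeat a pose let the fingers close. It gives the time, the measured TCP pose, the force, the opening and the grip force at its end, in the units of the state.
- robot.sense(): the state, without advancing time (a new reading comes with each control period).
- robot.grab_frame(name): name is "scene" or "top"; returns a dict with "color" (400x640x3 uint8, red, green, blue), "K" (3x3 intrinsics, pixels), "k1" (the pictures are not rectified: a ray, as slopes to the right and down, at radius r is drawn at 1 + k1 r^2 times it, then the intrinsics apply), "R" (3x3) and "t" (3): a world point X has camera coordinates R X + t. Camera axes: x right, y down, z forward; pixel columns grow to the right and rows downward; lengths in m; the calibration is good to about 2 mm. A picture is of the moment at which its call begins. There is no depth.
- robot.hand_in(): hands the job in; it is judged then, once.
Trained networks look in a picture, given as the dict that the camera call returned (one of the last four; its "shot" number tells which), for a name from the list of things; names that differ only in an ending like _2 or _b are one class to them, and where a whole thing is asked for, a point or a joint stands for the part that bears it (a point fixed in the world has none). Each returns a list of dicts, best first, with "confidence" (0 to 1); they miss things now and then, are a little off and sometimes report something else, mostly with a low value. They report only what shows in the picture. A call takes as long as a camera call. They do not tell look-alikes from the thing itself.
- robot.boxes_of(label, picture): "position" ([row, column] in pixels, amid what is visible of it).
The state is a dict: "time_s": time; "joints": joint angles; "joint_velocities": joint speeds; "effort": joint torques, N m; "eef_pos": TCP position; "tool_rot": TCP orientation; "force": force on the tool from outside, world axes, zero at the start; "moment": the same for the moment, N m; "opening": finger opening in m; "grasp_force": force on a finger pad.
Only numpy, scipy, OpenCV 4.12 (cv2) and the standard library are available. Lean on these libraries where they do the work, as an engineer would, in place of code of your own. Each camera call takes 0.05 s, during which the arm holds its last target. There are 200 camera calls.

## Task

The hand plane has been left on the drying stack, just where the last board belongs: first put it in the green tool tray, sole down and flat on the tray's floor, and let go of it. Then take the light board from the sloping rack and lay it flat on the stack in the place that the plane has left: crosswise to the layer below, parallel to the single light board already on top, along the opposite edge of the stack and flush with it. Set both things down gently rather than dropping them, and leave the rest of the stack, the dark board, and the jar and the bottle behind the stack where they are.

Things in the scene. Friction and masses are not known exactly. Their poses are not given: they have to be found in the camera images.
- stack: fixed base of the drying stack: plywood 200 x 200 x 12 mm plus layer 1, two boards along x at y = +-67.5 mm (to z = 42). Origin: centre of underside, on the bench; z up. Layer 2: two loose boards along y at x = +-67.5, z 42 to 72. Layer 3: along x at y = +-67.5, z 72 to 102, one board so far. A full layer is 180 x 180 mm outside
- mate: light wooden board, 180 x 45 x 30 mm (x, y, z), the one already lying in the third (top) layer, at one edge of the stack (y = +67.5 or -67.5 mm in the stack's frame). Origin: centre of its underside; x along its length
- mate_center (a point): centre of the mate board, 15 mm above its underside
- under_a: light wooden board, 180 x 45 x 30 mm (x, y, z), loose, second layer of the stack, the side nearer the robot. Origin: centre of its underside; x along its length
- under_b: light wooden board, 180 x 45 x 30 mm (x, y, z), loose, second layer of the stack, the far side. Origin: centre of its underside; x along its length
- plane: steel block plane (hand tool), about 0.55 kg: dark steel body 160 x 48 x 26 mm with straight vertical sides, flat sole, brass cap and wooden knobs on top, 44 mm high in all. Lies sole down across the second layer, in the vacant place of the third. Origin: centre of its sole; x along its length, z up out of the sole
- tray: fixed shallow green tool tray, open on top, 240 x 150 x 30 mm outside (x, y, z), walls and floor 5 mm. Origin: centre of its underside, on the bench
- rack: fixed plywood rack, sloping top 200 mm wide, rising at 0.56 rad (32 degrees) to the level along its +x; 12 mm high stop at the low end, which faces the robot. Origin: on the bench below the middle of the slope, whose surface is 70.5 mm up there. A light and a dark board lie on it, lengthwise up the slope, at y = +50 and -50 mm
- blank: light wooden board, 180 x 45 x 30 mm (x, y, z), the board to be laid, on the sloping rack with its lower end against the stop. Origin: centre of its underside; x along its length (up the slope), z square to its broad face
- blank_center (a point): centre of that light board, 15 mm above its underside
- dark_blank: dark wooden board of the same size, beside the light one on the rack, to be left alone. Origin and axes likewise
- wax: amber glass jar, 76 mm across, 70 mm high, behind the stack; bystander
- oil: white plastic bottle, 64 mm across, 170 mm high, behind the stack; bystander
Things that resemble listed ones, but are neither listed nor needed, are in the scene too. What is shaped like the mate but blue or red is not meant.

How it is judged:
By the outcome, as a careful person would: the job done as asked, in the order asked, and still so for the second after the job is handed in, with the robot touching nothing.
It also fails if it takes over 67 s, if anything falls off the work surface, if the arm or the gripper's body presses on something with over 40 N, if the wrist force passes 120 N, or if a joint passes its speed limit or range.

## Working session

There is one attempt and no reset: what is moved stays moved. The work goes in short steps, Python scripts to look and compute and a tool call to move; the robot and the scene stay as the last step left them, time stands still between calls to the robot, and variables do not carry over. Pictures are saved under pics/ and viewed, at most 10 in all, crops included, and the job is handed in when it is done.

Besides the shell and the picture viewer there is one more tool, called after "Call:" by a JSON object that holds its "op" and its "data". play_rows: Moves the arm, as the interface text tells. Its arguments: {"type":"object","properties":{"grip":{"type":"array"},"linear":{"type":"array"},"angular":{"type":"array"}},"required":["grip","linear","angular"]}

```bash
mkdir -p pics
python3 - <<'E'
from cell import robot
import cv2,pickle
s=robot.sense();print(s, getattr(robot,'grasp_offset',None))
d={}
for n in("scene","top"):
    f=robot.grab_frame(n);d[n]=f;cv2.imwrite(f'pics/{n}0.png',f['color'][:,:,::-1]);print(n,f['K'],f['k1'],f['R'],f['t'])
    for l in("stack","mate","mate_center","under_a","plane","tray","rack","blank","blank_center","dark_blank","wax","oil"):
        try: print(l,[([round(float(x)) for x in b['position']],round(b['confidence'],2)) for b in robot.boxes_of(l,f)][:4])
        except Exception as e: print(l,e)
pickle.dump(d,open('f0.pkl','wb'))
E
```

```text
{'time_s': 0.0, 'joints': array([ 1.11966474e+00,  1.31213740e-01,  1.48929755e+00, -2.00725654e-05,
        1.52301255e+00, -8.53704212e-02]), 'joint_velocities': array([-1.14585430e-03,  2.25339145e-04,  8.39204520e-05, -1.22205080e-03,
        2.37114950e-03, -1.21660247e-03]), 'effort': array([-1.92088904e-03, -5.69427001e+01, -5.00529742e+01, -5.06673114e-04,
        1.57168804e-02, -5.43649605e-06]), 'eef_pos': array([0.21429176, 0.55975622, 0.19920307]), 'tool_rot': array([-2.46259985e-04,  1.81862306e-01,  9.83323532e-01, -9.33715833e-04]), 'force': array([ 0.70838142,  0.44046962, -0.12735949]), 'moment': array([0.03520162, 0.01217882, 0.04976021]), 'grasp_force': 0.0, 'opening': 0.08537183035274416} 0.0187
scene [[386.63902287   0.         317.13558141]
 [  0.         386.63902287 195.11729393]
 [  0.           0.           1.        ]] -0.04737472438363678 [[-0.5535102   0.83271899  0.01433678]
 [ 0.69785825  0.47312584 -0.53772279]
 [-0.45455508 -0.28763001 -0.8429998 ]] [ 0.1890667  -0.34848768  1.49979796]
stack [([208, 275], 0.93)]
mate [([186, 425], 0.96), ([201, 292]
[... 416 characters left out ...]
 408.79210824 202.34042459]
 [  0.           0.           1.        ]] -0.023825588972950347 [[ 0.01769991 -0.9996266  -0.02081765]
 [-0.99021092 -0.01464243 -0.13880899]
 [ 0.13845233  0.02307077 -0.99010034]] [0.11189056 0.50034285 1.16740421]
stack [([186, 370], 0.89)]
mate [([158, 177], 0.97), ([181, 349], 0.95), ([294, 239], 0.8)]
mate_center [([299, 240], 0.78)]
under_a [([201, 376], 0.96), ([160, 368], 0.71)]
plane [([172, 394], 0.83)]
tray [([183, 251], 0.93), ([182, 349], 0.7), ([117, 393], 0.64)]
rack [([186, 480], 0.84)]
blank [([202, 499], 0.64), ([115, 341], 0.27)]
blank_center [([201, 498], 0.86)]
dark_blank [([194, 462], 0.78)]
wax [([117, 392], 0.59)]
oil [([118, 342], 0.77)]
```

View pics/scene0.png

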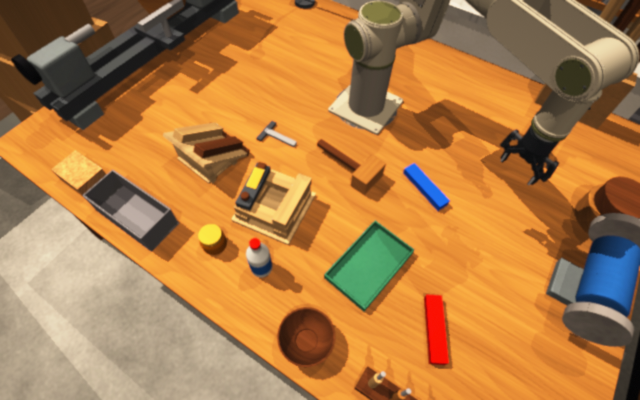

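View pics/top0.png

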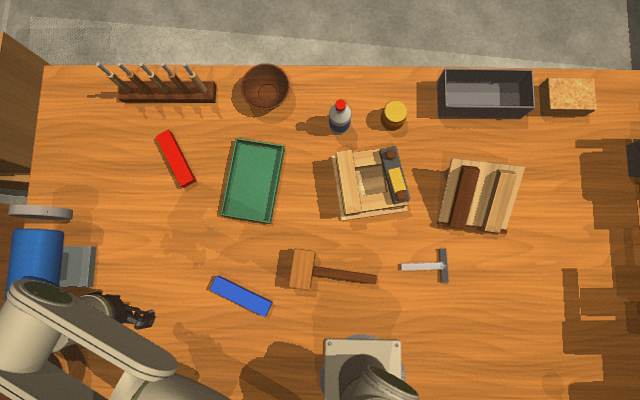

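```bash
cat > h.py <<'E'
import numpy as np,cv2,pickle
def ray(f,px):  # px (col,row) Nx2 -> origin, dirs
    px=np.atleast_2d(np.float64(px));K=f['K'];d=(px-[K[0,2],K[1,2]])/[K[0,0],K[1,1]];u=d.copy()
    for _ in range(20): u=d/(1+f['k1']*(u**2).sum(1,keepdims=True))
    R=f['R'];return -R.T@f['t'],np.c_[u,np.ones(len(u))]@R
def onz(f,px,z):
    o,d=ray(f,px);return o+d*((z-o[2])/d[:,2])[:,None]
def proj(f,X):
    c=np.atleast_2d(X)@f['R'].T+f['t'];u=c[:,:2]/c[:,2:];u=u*(1+f['k1']*(u**2).sum(1,keepdims=True))
    return u*[f['K'][0,0],f['K'][1,1]]+[f['K'][0,2],f['K'][1,2]]
def crop(img,c0,c1,r0,r1,s,tick=10):
    i=cv2.resize(img[r0:r1,c0:c1,::-1],None,fx=s,fy=s,interpolation=cv2.INTER_CUBIC)
    for c in range(-(-c0//tick)*tick,c1,tick):
        x=int((c-c0+.5)*s);cv2.line(i,(x,0),(x,8),(255,255,255),1);cv2.putText(i,str(c),(x-10,20),0,.35,(255,255,255))
    for r in range(-(-r0//tick)*tick,r1,tick):
        y=int((r-r0+.5)*s);cv2.line(i,(0,y),(8,y),(255,255,255),1);cv2.putText(i,str(r),(9,y+4),0,.35,(255,255,255))
    return i
E
python3 - <<'E'
from h import *
d=pickle.load(open('f0.pkl','rb'));t=d['top']['color'];s=d['scene']['color']
cv2.imwrite('pics/c1.png',np.hstack([crop(t,325,415,138,228,4),crop(t,433,530,150,240,4)]))
cv2.imwrite('pics/c2.png',np.hstack([crop(s,225,325,155,245,4),crop(s,160,255,115,205,4)]))
for n,z in(('top',.03),('scene',.03)):
    f=d[n];c=f['color'].astype(int);m=((c[:,:,1]>c[:,:,0]+20)&(c[:,:,1]>c[:,:,2]+15)).astype(np.uint8)
    k,l,st,ce=cv2.connectedComponentsWithStats(m);b=1+np.argmax(st[1:,4]);ys,xs=np.where(l==b)
    h=cv2.convexHull(np.c_[xs,ys].astype(np.int32))[:,0]
    r=cv2.minAreaRect((onz(f,h,z)[:,:2]*1000).astype(np.float32));print(n,st[b],r,cv2.boxPoints(r))
E
```

```text
top [ 221  138   63   85 3681] ((565.6478881835938, 334.0461120605469), (150.01182556152344, 238.67144775390625), 81.65311431884766) [[436.68793 277.1582 ]
 [672.83124 242.51123]
 [694.60785 390.93402]
 [458.46454 425.581  ]]
scene [ 325  221   88   89 3958] ((573.9737548828125, 336.2626037597656), (148.00706481933594, 240.62950134277344), 81.69412994384766) [[444.23062 280.41565]
 [682.3362  245.65492]
 [703.7169  392.10956]
 [465.61133 426.8703 ]]
```

View pics/c1.png

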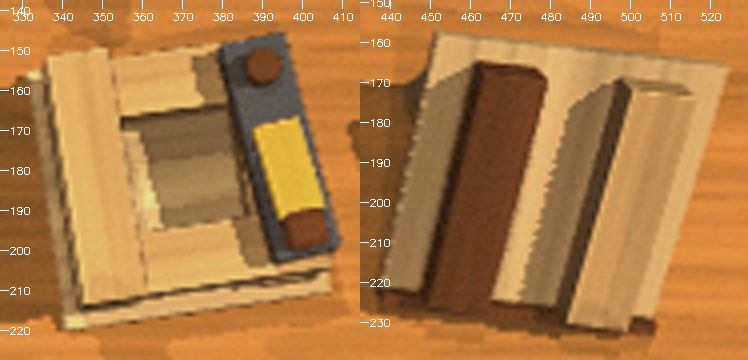

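View pics/c2.png

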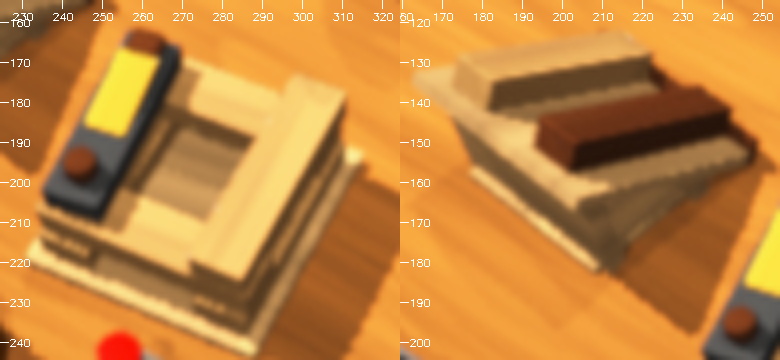

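```bash
cat > fit.py <<'E'
from h import *
from scipy.optimize import least_squares
from scipy.spatial.transform import Rotation as Ro
d=pickle.load(open('f0.pkl','rb'));T,S=d['top'],d['scene']
print('cams',-T['R'].T@T['t'],-S['R'].T@S['t'])
def cv(p,x0,c0,r0,s=4): p=np.float64(p);return np.c_[(p[:,0]-x0)/s-.5+c0,p[:,1]/s-.5+r0]
def box(L,W,H): return np.array([[a*L/2,b*W/2,H] for a,b in((-1,-1),(1,-1),(1,1),(-1,1))])
def fit(name,mod,obs,z=None,pitch=0,p0=None):
    f=lambda p:(Ro.from_euler('ZY',[p[2],-pitch]).apply(mod)+[p[0],p[1],p[3] if z is None else z])
    def res(p): return np.concatenate([(proj(c,f(p)[i])-o).ravel() for c,o,i in obs])
    r=least_squares(res,p0);print(name,np.round(r.x*[1000,1000,180/np.pi,1000][:len(r.x)],1),'res',np.round(r.fun,1));return r.x
# corner order: low x/-y, hi x/-y, hi x/+y, low x/+y
mt=cv([(146,298),(108,48),(47,57),(84,304)],0,325,138); ms=cv([(345,95),(245,282),(190,260),(293,74)],0,225,155)
# scene: -> robot side (low x) is up in picture; +y is right-ish
ms=cv([(293,74),(190,260),(245,282),(345,95)],0,225,155)
pt=cv([(340,248),(285,33),(220,53),(276,262)],0,325,138); ps=cv([(125,32),(45,195),(105,218),(182,50)],0,225,155)
bt=cv([(630,331),(695,97),(622,80),(567,325)],360,433,150); bs=cv([(622,30),(455,53),(492,82),(655,50)],400,160,115)
a=[0,1,2,3]
if __name__=='__main__':
  for n,M,z,ot,os,p0 in(('mate',box(.18,.045,.03),.072,mt,ms,[.55,.05,0]),('plane',box(.16,.048,.026),.072,pt,ps,[.55,-.08,0])):
    for o in([(T,ot,a)],[(S,os,a)],[(T,ot,a),(S,os,a)]): fit(n,M,o,z,0,p0)
  for o in([(T,bt,a)],[(S,bs,a)],[(T,bt,a),(S,bs,a)]): fit('blank',box(.18,.045,.03),o,None,.56,[.5,-.3,0,.07])
E
python3 fit.py
```

```text
cams [0.33183466 0.0922421  1.22762869] [1.02958613 0.43882599 1.07422899]
mate [549.6  48.8   8.9] res [ 0.3 -0.1  0.2 -0.2 -0.2 -0.3 -0.3  0.6]
mate [555.5  51.   10.6] res [-0.  -0.1 -0.4  0.2  0.1  0.3  0.3 -0.6]
mate [552.1  49.6   9.7] res [ 0.4 -1.2 -0.5 -1.1 -0.9 -0.9 -0.1 -0.2  0.7 -1.  -0.4 -1.2 -0.1 -0.9
  1.  -1.3]
plane [571.8 -80.3  14.1] res [ 0.6  0.4 -0.1 -0.1 -0.3 -1.3 -0.1  0.9]
plane [580.8 -75.7  16.5] res [ 0.2  0.3 -0.2  0.8 -0.1 -0.7  0.2 -0.5]
plane [575.4 -78.8  15.2] res [ 0.5 -1.1 -1.2 -1.3 -1.3 -2.2 -0.1 -0.4  1.1 -1.2 -0.3 -1.3 -0.4 -2.5
  0.9 -1.8]
blank [ 509.8 -364.7   -3.8   90.2] res [-0.1 -0.1 -0.4 -1.5  0.8  1.4 -0.3  0.1]
blank [ 518.9 -370.3   -5.5   76.1] res [-0.3 -0.5  0.1  0.2 -0.  -0.3  0.2  0.5]
blank [ 514.  -374.7   -4.5   68.6] res [-0.2 -0.9  0.  -1.1  1.6  1.6 -0.1 -0.9 -0.2 -0.5  1.   0.5  1.  -0.2
  0.4  0.3]
```

Call:
{"op": "play_rows", "data": {"grip": [8.5, 8.5, 8.5, 8.5, 8.5, 8.5, 8.5, 8.5], "linear": [[-5, -4, -2], [-10, -8, -4], [-15, -12, -4], [-20, -16, -4], [-25, -20.5, -4], [-30, -25, -4], [-35, -29, -4], [-40, -33, -4]], "angular": [[0, 0, -4.5], [0, 0, -9], [0, 0, -13.5], [0, 0, -18], [0, 0, -22.5], [0, 0, -27], [0, 0, -31.5], [0, 0, -36]]}}

```text
time_s: 2.3
eef_pos: [0.4586, 0.1283, 0.2407]
tool_rot: [0.001, -0.132, 0.991, 0.0]
force: [0.9, 0.7, 0.1]
opening: 0.0847
grasp_force: 0.0
```

```bash
cat > mv.py <<'E'
# usage: python3 mv.py x y z closing_dir_deg tilt_deg   (mm, target TCP; tilt: tool z leans toward +approach dir)
import sys,numpy as np
from cell import robot
from scipy.spatial.transform import Rotation as Ro
def q2R(q): return Ro.from_quat([q[1],q[2],q[3],q[0]])
def tgt(c,tilt=0):
    c=np.radians(c);y=np.array([np.cos(c),np.sin(c),0]);f=np.array([np.sin(c),-np.cos(c),0]);t=np.radians(tilt)
    z=np.sin(t)*f-np.cos(t)*np.array([0,0,1]);x=np.cross(y,z);return Ro.from_matrix(np.c_[x,y,z])
if __name__=='__main__':
    a=[float(v) for v in sys.argv[1:]];s=robot.sense();R=q2R(s['tool_rot'])
    print('t',s['time_s'],'pos',np.round(s['eef_pos']*1000,1),'F',np.round(s['force'],1),'M',np.round(s['moment'],2),'open',round(s['opening']*1000,1),'g',round(s['grasp_force'],1),'j',np.round(s['joints'],2))
    M=R.as_matrix();print('y-dir',round(np.degrees(np.arctan2(M[1,1],M[0,1])),1),'zaxis',np.round(M[:,2],3))
    if len(a)>2:
        print('linear cm',np.round(R.inv().apply(np.array(a[:3])/1000-s['eef_pos'])*100,2))
        if len(a)>3: print('angular',np.round(np.degrees((R.inv()*tgt(*a[3:])).as_rotvec()),1))
E
python3 mv.py 575 -79 200 105.2
```

```text
t 2.3 pos [458.6 128.3 240.7] F [0.9 0.7 0.1] M [ 0.02 -0.01  0.03] open 84.7 g 0.0 j [ 0.16 -0.22  1.76  0.    1.61 -1.67]
y-dir 105.2 zaxis [ 0.001  0.    -1.   ]
linear cm [ -5.8  -23.06   4.08]
angular [-0.   0.1 -0. ]
```

Call:
{"op": "play_rows", "data": {"grip": [8.5, 8.5, 8.5, 8.5, 8.5, 8.5], "linear": [[-1.2, -4.6, 0.8], [-2.4, -9.2, 1.6], [-3.6, -13.8, 2.4], [-4.8, -18.4, 3.2], [-5.8, -23, 4], [-5.8, -23, 4]], "angular": [[0, 0, 0], [0, 0, 0], [0, 0, 0], [0, 0, 0], [0, 0, 0], [0, 0, 0]]}}

```text
time_s: 3.05
eef_pos: [0.5736, -0.0798, 0.1988]
tool_rot: [-0.001, -0.129, 0.992, -0.0]
force: [-0.7, -0.5, -0.1]
opening: 0.0848
grasp_force: 0.0
```

Run:
```python
from cell import robot
from h import *
from mv import q2R
s=robot.sense();M=q2R(s['tool_rot']).as_matrix();p=s['eef_pos'];print(p,s['time_s'])
ims=[];D={}
for n in('top','scene'):
    f=robot.grab_frame(n);D[n]=f
    c=proj(f,p)[0].astype(int);c0,r0=c-[45,45];i=crop(f['color'],c0,c0+90,r0,r0+90,4)
    for k,col in((-1,(255,255,0)),(1,(255,0,255))):   # open tips: 13 mm back
        q=(proj(f,p-M[:,2]*.013+M[:,1]*k*.0425)[0]-[c0,r0]+.5)*4;cv2.circle(i,tuple(np.round(q).astype(int)),3,col,1)
    ims.append(i)
cv2.imwrite('pics/g1.png',np.hstack(ims));pickle.dump(D,open('f1.pkl','wb'))
```

```text
[ 0.5736382  -0.07980913  0.19882617] 3.05
```

View pics/g1.png

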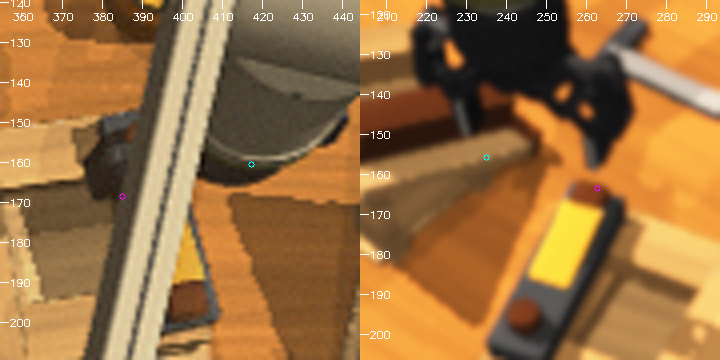

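```bash
python3 mv.py 575.5 -79 73 105.2
```

```text
t 3.15 pos [573.3 -77.1 200. ] F [ 0.2 -0.2  0.9] M [-0.05 -0.05  0.  ] open 84.8 g 0.0 j [-0.22  0.07  1.55  0.    1.52 -2.05]
y-dir 105.0 zaxis [-0.001  0.001 -1.   ]
linear cm [-0.17 -0.25 12.7 ]
angular [ 0.  -0.  -0.2]
```

Call:
{"op": "play_rows", "data": {"grip": [8.5, 8.5, 8.5, 8.5, 8.5, 8.5], "linear": [[-0.2, -0.1, 3], [-0.2, -0.1, 6], [-0.2, -0.1, 9], [-0.2, -0.1, 11.5], [-0.2, -0.1, 12.5], [-0.2, -0.1, 12.5]], "angular": [[0, 0, 0], [0, 0, 0], [0, 0, 0], [0, 0, 0], [0, 0, 0], [0, 0, 0]]}}

```text
time_s: 3.9
eef_pos: [0.5754, -0.0765, 0.0754]
tool_rot: [-0.0, -0.131, 0.991, 0.0]
force: [-0.3, -0.4, 0.0]
opening: 0.0846
grasp_force: 0.0
```

Run:
```python
from cell import robot
import numpy as np
for k in range(4):
    s=robot.sense();print(np.round(s['eef_pos']*1000,1),np.round(s['force'],1),s['opening']); f=robot.grab_frame('scene')
from h import *
cv2.imwrite('pics/g2.png',crop(f['color'],215,325,140,240,6))
```

```text
[575.4 -76.5  75.4] [-0.3 -0.4  0. ] 0.08455681824617167
[576.2 -76.9  76.3] [0.7 0.8 0.1] 0.08519710081213958
[576.6 -77.2  76.8] [0.6 0.  0.4] 0.08492813714298757
[576.8 -77.3  77. ] [-0.1 -0.5 -0. ] 0.08495372265332539
```

View pics/g2.png

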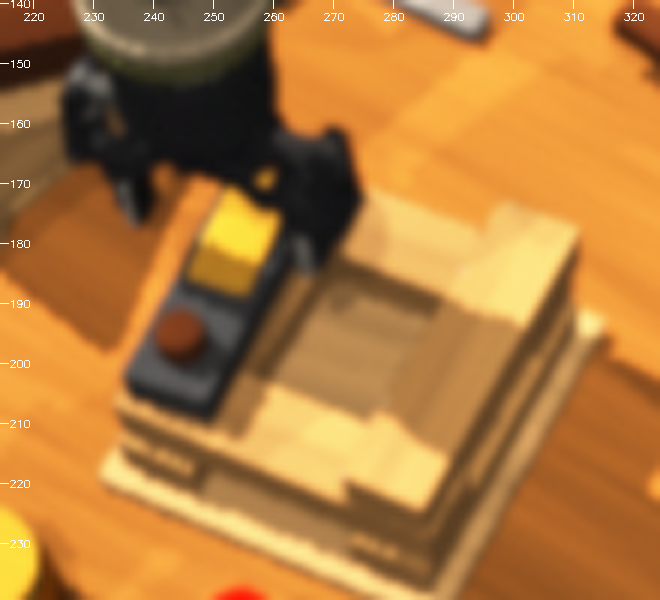

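```bash
python3 - <<'E'
from h import *
from mv import tgt
D=pickle.load(open('f0.pkl','rb'));f=D['scene'];M=tgt(105.2).as_matrix()
for p,obs in((np.array([573.3,-77.1,200.])/1e3,[(473/4+205-90,0)]),(np.array([576.8,-77.3,77])/1e3,[(237,177),(266,185)])):
  for b in(.008,.013,.02,.026): print(b,[np.round(proj(f,p-M[:,2]*b+M[:,1]*k*w)[0],1) for k in(-1,1) for w in(.0425,.049)])
# plane centre top face in each estimate
for x,y in((.5754,-.0788),(.5718,-.0803),(.5808,-.0757)): print(proj(f,[x,y,.098]),proj(D['top'],[x,y,.098]))
E
python3 mv.py
```

```text
0.008 [array([236. , 156.9]), array([233.9, 156.3]), array([263.8, 164.7]), array([265.9, 165.3])]
0.013 [array([235.8, 155.8]), array([233.7, 155.2]), array([263.6, 163.6]), array([265.7, 164.2])]
0.02 [array([235.3, 154.2]), array([233.2, 153.6]), array([263.3, 162.1]), array([265.5, 162.7])]
0.026 [array([235. , 152.9]), array([232.9, 152.3]), array([263.1, 160.7]), array([265.3, 161.3])]
0.008 [array([241.7, 182.2]), array([239.8, 181.7]), array([267.1, 189.7]), array([269.1, 190.3])]
0.013 [array([241.4, 181.3]), array([239.5, 180.8]), array([266.9, 188.8]), array([268.9, 189.4])]
0.02 [array([241.1, 180. ]), array([239.2, 179.5]), array([266.7, 187.5]), array([268.7, 188.1])]
0.026 [array([240.8, 178.9]), array([238.8, 178.3]), array([266.5, 186.4]), array([268.5, 187. ])]
[[253.68128172 183.01893546]] [[393.9580963  173.21584887]]
[[254.03530377 181.98606434]] [[394.50184625 174.47882075]]
[[253.36668071 184.70491384]] [[392.84053303 171.31953464]]
t 4.1 pos [576.8 -77.4  76.9] F [ 0.  -0.3 -0. ] M [0.06 0.   0.02] open 85.1 g 0.0 j [-0.22  0.17  1.67  0.    1.29 -2.06]
y-dir 105.1 zaxis [ 0.002 -0.    -1.   ]
```

Call:
{"op": "play_rows", "data": {"grip": [8.5, 8.5, 8.5, 5.5, 4.5, 4.5, 4.5, 4.5], "linear": [[0, 0, 0.3], [0, 0, 0.6], [0, 0, 0.7], [0, 0, 0.7], [0, 0, 0.7], [0, 0, 0.7], [0, 0, 0.7], [0, 0, 0.7]], "angular": [[0, 0, 0], [0, 0, 0], [0, 0, 0], [0, 0, 0], [0, 0, 0], [0, 0, 0], [0, 0, 0], [0, 0, 0]]}}

```text
time_s: 5.1
eef_pos: [0.5757, -0.0774, 0.0683]
tool_rot: [0.0, -0.131, 0.991, -0.0]
force: [-0.1, 0.0, 0.5]
opening: 0.045
grasp_force: 0.0
```

```bash
python3 mv.py
```

```text
t 5.1 pos [575.7 -77.4  68.3] F [-0.1  0.   0.5] M [-0.02 -0.01  0.02] open 45.0 g 0.0 j [-0.22  0.18  1.68 -0.    1.28 -2.06]
y-dir 105.0 zaxis [ 0. -0. -1.]
```

Run:
```python
from cell import robot
from h import *
f=robot.grab_frame('scene');g=robot.grab_frame('top')
cv2.imwrite('pics/g3.png',np.hstack([crop(f['color'],215,315,140,230,5),crop(g['color'],350,410,140,230,5)]))
s=robot.sense();print(s)
```

```text
{'time_s': 5.2, 'joints': array([-2.21784105e-01,  1.79544178e-01,  1.68105405e+00, -1.68457474e-06,
        1.28100965e+00, -2.05513408e+00]), 'joint_velocities': array([ 0.00159943,  0.00143305,  0.000415  ,  0.00043864,  0.00230488,
       -0.00032682]), 'effort': array([ 4.88870737e-04, -5.61065304e+01, -4.67112958e+01, -3.44938999e-04,
        6.06270642e-04, -8.39682116e-06]), 'eef_pos': array([ 0.57571852, -0.07733588,  0.06829457]), 'tool_rot': array([-7.42202577e-06, -1.30900324e-01,  9.91395534e-01,  1.87479909e-06]), 'force': array([ 0.23115663,  0.39940537, -0.27289611]), 'moment': array([-0.0042204 ,  0.01735502,  0.00323342]), 'grasp_force': 0.0, 'opening': 0.04521021647169999}
```

View pics/g3.png

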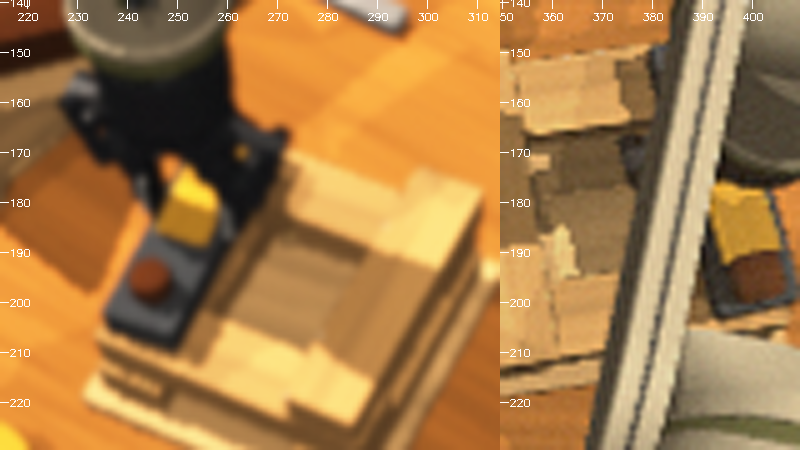

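Call:
{"op": "play_rows", "data": {"grip": [4, 3.5, 3.5, 3.5], "linear": [[0, 0, 0], [0, 0, 0], [0, 0, 0], [0, 0, 0]], "angular": [[0, 0, 0], [0, 0, 0], [0, 0, 0], [0, 0, 0]]}}

```text
time_s: 5.7
eef_pos: [0.5763, -0.0784, 0.0689]
tool_rot: [0.001, -0.131, 0.991, -0.001]
force: [0.8, -5.1, 2.1]
opening: 0.0352
grasp_force: 2.6
```

```bash
python3 mv.py
python3 - <<'E'
from cell import robot
from h import *
from mv import q2R
f=robot.grab_frame('scene');s=robot.sense();i=crop(f['color'],220,290,150,215,9)
M=q2R(s['tool_rot']).as_matrix()
for b,col in((.003,(255,255,0)),(.022,(255,0,255)),(.03,(0,255,0))):
  for k in(-1,1):
    q=(proj(f,s['eef_pos']-M[:,2]*b+M[:,1]*k*s['opening']/2)[0]-[220,150]+.5)*9;cv2.circle(i,tuple(np.round(q).astype(int)),3,col,1)
cv2.imwrite('pics/g4.png',np.clip(i.astype(float)*1.6,0,255).astype(np.uint8))
E
```

```text
t 5.7 pos [576.3 -78.4  68.9] F [ 0.8 -5.1  2.1] M [-0.95 -0.2  -0.02] open 35.2 g 2.6 j [-0.22  0.18  1.68 -0.    1.28 -2.06]
y-dir 105.0 zaxis [ 0.001 -0.002 -1.   ]
```

View pics/g4.png

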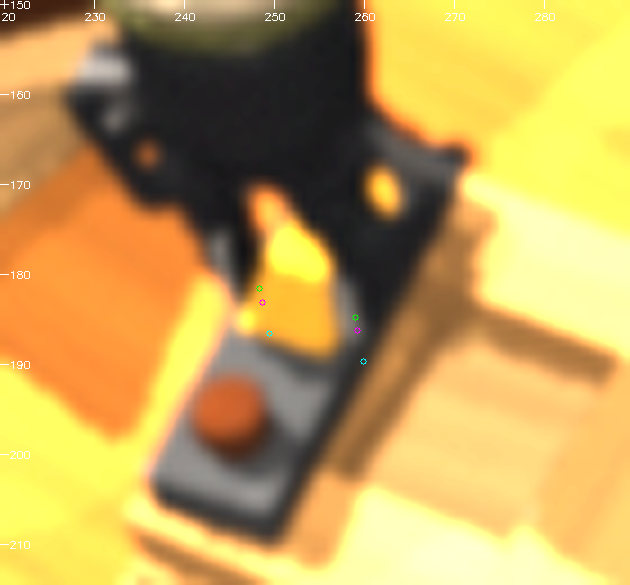

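Call:
{"op": "play_rows", "data": {"grip": [5, 8, 8.5, 8.5, 8.5, 8.5, 8.5], "linear": [[0, 0, 0], [0, 0, 0], [0, 0.2, 0], [0, 0.2, 0.5], [0, 0.2, 1], [0, 0.2, 1.5], [0, 0.2, 1.8]], "angular": [[0, 0, 0], [0, 0, 0], [0, 0, 0], [0, 0, 0], [0, 0, 0], [0, 0, 0], [0, 0, 0]]}}

```text
time_s: 6.62
eef_pos: [0.5748, -0.0753, 0.0496]
tool_rot: [-0.0, -0.131, 0.991, 0.0]
force: [0.4, -0.6, -1.2]
opening: 0.085
grasp_force: 0.0
```

Call:
{"op": "play_rows", "data": {"grip": [6, 5, 4, 4, 4, 4, 4], "linear": [[0, 0, 0], [0, 0, 0], [0, 0, 0], [0, 0, 0], [0, 0, 0], [0, 0, 0], [0, 0, 0]], "angular": [[0, 0, 0], [0, 0, 0], [0, 0, 0], [0, 0, 0], [0, 0, 0], [0, 0, 0], [0, 0, 0]]}}

```text
time_s: 7.5
eef_pos: [0.5762, -0.0763, 0.0516]
tool_rot: [0.001, -0.131, 0.991, -0.001]
force: [0.0, -4.6, 5.4]
opening: 0.0466
grasp_force: 63.6
```

```bash
python3 mv.py
```

```text
t 7.5 pos [576.2 -76.3  51.6] F [ 0.  -4.6  5.4] M [-0.79  0.08  0.04] open 46.6 g 63.6 j [-0.22  0.2   1.69 -0.    1.25 -2.05]
y-dir 105.0 zaxis [ 0.002 -0.001 -1.   ]
```

Call:
{"op": "play_rows", "data": {"grip": [4, 4, 4, 4, 4, 4, 4], "linear": [[0, 0, -0.3], [0, 0, -1], [0, 0, -2.5], [0, 0, -4.5], [0, 0, -6.5], [0, 0, -7.5], [0, 0, -7.5]], "angular": [[0, 0, 0], [0, 0, 0], [0, 0, 0], [0, 0, 0], [0, 0, 0], [0, 0, 0], [0, 0, 0]]}}

```text
time_s: 8.38
eef_pos: [0.5762, -0.0756, 0.1269]
tool_rot: [0.001, -0.131, 0.991, -0.0]
force: [0.3, -0.5, -5.6]
opening: 0.0464
grasp_force: 62.7
```

```bash
python3 mv.py 571 336 120 81.7
python3 - <<'E'
from cell import robot
from h import *
f=robot.grab_frame('scene');cv2.imwrite('pics/g5.png',crop(f['color'],200,330,110,240,4))
E
```

```text
t 8.375 pos [576.2 -75.6 126.9] F [ 0.3 -0.5 -5.6] M [ 0.02  0.02 -0.01] open 46.4 g 62.7 j [-0.22  0.12  1.63 -0.    1.38 -2.05]
y-dir 105.0 zaxis [ 0.003 -0.001 -1.   ]
linear cm [-10.18  39.89   0.67]
angular [-0.   0.1 23.3]
```

View pics/g5.png

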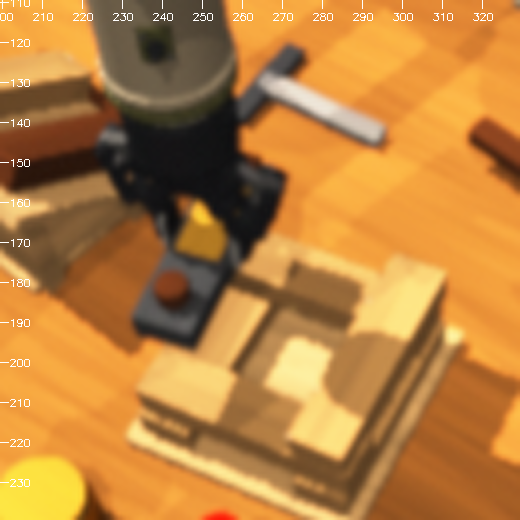

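Call:
{"op": "play_rows", "data": {"grip": [4, 4, 4, 4, 4, 4, 4, 4], "linear": [[-0.6, 2.4, 0], [-1.8, 7, 0], [-3.2, 12.6, 0], [-4.6, 18.2, 0], [-6, 23.8, 0], [-7.4, 29.4, 0], [-8.8, 35, 0], [-9.8, 38.8, 0]], "angular": [[0, 0, 3], [0, 0, 6], [0, 0, 9], [0, 0, 12], [0, 0, 15], [0, 0, 18], [0, 0, 21], [0, 0, 23.3]]}}

```text
time_s: 9.43
eef_pos: [0.5677, 0.3271, 0.1237]
tool_rot: [-0.001, 0.072, 0.997, -0.0]
force: [0.4, -0.5, -5.8]
opening: 0.0465
grasp_force: 63.1
```

Call:
{"op": "play_rows", "data": {"grip": [4, 4, 4, 4], "linear": [[0, 1, 2], [0, 1, 5], [0, 1, 8], [0, 1, 8]], "angular": [[0, 0, 0], [0, 0, 0], [0, 0, 0], [0, 0, 0]]}}

```text
time_s: 9.93
eef_pos: [0.5669, 0.332, 0.0397]
tool_rot: [-0.004, 0.072, 0.997, -0.003]
force: [-0.5, -0.1, -6.1]
opening: 0.0464
grasp_force: 63.8
```

```bash
python3 mv.py 571 336 -14 81.7
```

```text
t 9.925 pos [566.9 332.   39.7] F [-0.5 -0.1 -6.1] M [-0.07 -0.    0.01] open 46.4 g 63.8 j [ 0.45  0.41  1.46 -0.    1.28 -0.97]
y-dir 81.7 zaxis [-0.009 -0.004 -1.   ]
linear cm [-0.39  0.48  5.37]
angular [-0.3 -0.5  0. ]
```

Call:
{"op": "play_rows", "data": {"grip": [4, 4, 4, 4, 4, 4], "linear": [[0, 0, 1.5], [0, 0, 3], [0, 0, 4.2], [0, 0, 4.5], [0, 0, 4.7], [0, 0, 4.7]], "angular": [[0, 0, 0], [0, 0, 0], [0, 0, 0], [0, 0, 0], [0, 0, 0], [0, 0, 0]]}}

```text
time_s: 10.68
eef_pos: [0.5709, 0.3348, -0.0013]
tool_rot: [0.0, 0.072, 0.997, 0.0]
force: [-0.3, -0.3, -5.2]
opening: 0.0459
grasp_force: 63.8
```

Call:
{"op": "play_rows", "data": {"grip": [4, 4, 4], "linear": [[0, 0, 0.1], [0, 0, 0.2], [0, 0, 0.3]], "angular": [[0, 0, 0], [0, 0, 0], [0, 0, 0]]}}

```text
time_s: 11.05
eef_pos: [0.5707, 0.3347, -0.0046]
tool_rot: [0.0, 0.072, 0.997, 0.0]
force: [0.2, -0.4, -5.8]
opening: 0.0462
grasp_force: 63.8
```

```bash
python3 mv.py 571 336 -15.5 81.7
```

```text
t 11.05 pos [570.7 334.7  -4.6] F [ 0.2 -0.4 -5.8] M [ 0.03 -0.04  0.07] open 46.2 g 63.8 j [ 0.45  0.46  1.47 -0.    1.2  -0.97]
y-dir 81.7 zaxis [ 0.  0. -1.]
linear cm [-0.01  0.14  1.09]
angular [0. 0. 0.]
```

Call:
{"op": "play_rows", "data": {"grip": [4, 4, 4, 4, 4, 4], "linear": [[0, 0, 0.3], [0, 0, 0.5], [0, 0, 0.7], [0, 0, 0.8], [0, 0, 0.9], [0, 0, 0.9]], "angular": [[0, 0, 0], [0, 0, 0], [0, 0, 0], [0, 0, 0], [0, 0, 0], [0, 0, 0]]}}

```text
time_s: 11.8
eef_pos: [0.5705, 0.3346, -0.0138]
tool_rot: [-0.0, 0.072, 0.997, -0.0]
force: [-0.5, -0.7, -5.9]
opening: 0.0464
grasp_force: 63.8
```

Call:
{"op": "play_rows", "data": {"grip": [4, 4], "linear": [[0, 0, 0.1], [0, 0, 0.1]], "angular": [[0, 0, 0], [0, 0, 0]]}}

```text
time_s: 12.05
eef_pos: [0.5705, 0.3346, -0.0148]
tool_rot: [-0.0, 0.072, 0.997, -0.0]
force: [-0.3, -0.3, -6.2]
opening: 0.0464
grasp_force: 63.8
```

Call:
{"op": "play_rows", "data": {"grip": [4, 4], "linear": [[0, 0, 0.1], [0, 0, 0.1]], "angular": [[0, 0, 0], [0, 0, 0]]}}

```text
time_s: 12.3
eef_pos: [0.5707, 0.3347, -0.0153]
tool_rot: [0.0, 0.072, 0.997, 0.0]
force: [-2.3, -0.7, -1.2]
opening: 0.0462
grasp_force: 64.3
```

Call:
{"op": "play_rows", "data": {"grip": [4, 4, 5, 6, 6.4, 6.4], "linear": [[0, 0, 0.1], [0, 0, 0.1], [0, 0, 0.1], [0, 0, 0.1], [0, 0, 0.1], [0, 0, 0.1]], "angular": [[0, 0, 0], [0, 0, 0], [0, 0, 0], [0, 0, 0], [0, 0, 0], [0, 0, 0]]}}

```text
time_s: 13.05
eef_pos: [0.5707, 0.3347, -0.0167]
tool_rot: [0.0, 0.072, 0.997, 0.0]
force: [-0.3, -0.5, -0.6]
opening: 0.0641
grasp_force: 0.0
```

Call:
{"op": "play_rows", "data": {"grip": [6.4, 6.4, 6.4, 6.4, 6.4, 6.4, 6.4, 8.5], "linear": [[0, 0, -0.5], [0, 0, -2], [0, 0, -5], [0, 0, -10], [0, 0, -15], [0, 0, -20], [0, 0, -25], [0, 0, -28]], "angular": [[0, 0, 0], [0, 0, 0], [0, 0, 0], [0, 0, 0], [0, 0, 0], [0, 0, 0], [0, 0, 0], [0, 0, 0]]}}

```text
time_s: 14.05
eef_pos: [0.5715, 0.3351, 0.2688]
tool_rot: [0.003, 0.072, 0.997, 0.001]
force: [0.0, 0.9, 0.5]
opening: 0.0799
grasp_force: 0.0
```

```bash
cat > ef.py <<'E'
from h import *
from scipy.optimize import minimize
from scipy.spatial.transform import Rotation as Ro
V=np.array([[a,b,c] for a in(-.5,.5) for b in(-.5,.5) for c in(0,1)])
E=[(i,j) for i in range(8) for j in range(i+1,8) if bin(i^j).count('1')==1]
def edges(R,t,dim,cam):
    """visible edges of a box (origin centre of underside), world endpoints"""
    C=-cam['R'].T@cam['t'];c=R.inv().apply(C-t)/dim;out=[]
    def front(k,s): lim=(s if k==2 else s-.5);return c[k]>1 if (k==2 and s) else c[k]<0 if k==2 else (c[k]>.5 if s else c[k]<-.5)
    P=R.apply(V*dim)+t
    for i,j in E:
        k=[2,1,0][(i^j).bit_length()-1]  # axis of edge
        fs=[front(m,(i>>(2-m))&1) for m in range(3) if m!=k]
        if any(fs): out.append((P[i],P[j]))
    return out
def prep(f,blur=1.2):
    g=cv2.GaussianBlur(f['color'].astype(np.float32),(0,0),blur)
    return [cv2.Sobel(g,cv2.CV_32F,1,0,ksize=3)/8,cv2.Sobel(g,cv2.CV_32F,0,1,ksize=3)/8]
def score(f,G,segs,shift=(0,0),n=40):
    s=0;N=0
    for a,b in segs:
        X=a+(b-a)*np.linspace(.04,.96,n)[:,None];p=proj(f,X)+shift;d=p[-1]-p[0];L=np.hypot(*d);nn=np.array([-d[1],d[0]])/L
        m=[cv2.remap(g,p[:,0].astype(np.float32)[None],p[:,1].astype(np.float32)[None],cv2.INTER_LINEAR)[0] for g in G]
        v=np.abs(m[0]*nn[0]+m[1]*nn[1]).sum(1);s+=np.minimum(v,60).mean()*L;N+=L
    return s/N
def fit(fun,p0,sc,n=12,seed=0):
    rng=np.random.default_rng(seed);best=None
    for k in range(n):
        q=np.array(p0)+(rng.normal(size=len(p0))*sc if k else 0)
        r=minimize(lambda p:-fun(p),q,method='Nelder-Mead',options=dict(initial_simplex=np.vstack([q]+[q+np.eye(len(q))[i]*sc[i] for i in range(len(q))]),xatol=1e-5,fatol=1e-3,maxiter=250))
        if best is None or r.fun<best.fun: best=r
    return best.x,-best.fun
B=np.array([.18,.045,.03])
E
cat > r1.py <<'E'
from ef import *
d=pickle.load(open('f0.pkl','rb'));fs=[d['top'],d['scene']];G=[prep(f) for f in fs]
def rackboards(p,both=True):
    R=Ro.from_euler('ZY',[p[2],-.56]);Z=Ro.from_euler('Z',p[2])
    return [(R,Z.apply([p[3]*np.cos(.56),y,.0705+p[3]*np.sin(.56)])+[p[0],p[1],0]) for y in(.05,-.05)]
def mk(cams,poses,dim): return lambda p:np.mean([score(fs[k],G[k],[e for R,t in poses(p) for e in edges(R,np.array(t),dim,fs[k])]) for k in cams])
mate=lambda p:[(Ro.from_euler('Z',p[2]),[p[0],p[1],.072])]
for c in([0],[1],[0,1]):
    m,s=fit(mk(c,mate,B),[.552,.05,.165],[.006,.006,.03]);print(c,'mate',np.round(m*[1e3,1e3,57.3],1),round(s,1))
    m,s=fit(mk(c,lambda p:mate(p),np.array([.16,.048,.026])),[.575,-.078,.265],[.006,.006,.03]);print(c,'plane',np.round(m*[1e3,1e3,57.3],1),round(s,1))
    m,s=fit(mk(c,rackboards,B),[.515,-.42,-.08,-.005],[.008,.008,.03,.008],16);print(c,'rack',np.round(m*[1e3,1e3,57.3,1e3],1),round(s,1),'blank',rackboards(m)[0][1],rackboards(m)[1][1])
E
time python3 r1.py; python3 mv.py
```

```text
[0] mate [546.2  46.1   9.4] 41.6
[0] plane [572.8 -76.2  12.8] 35.6
[0] rack [ 510.5 -383.2   -5.4   12. ] 27.6 blank [ 0.52534694 -0.33440701  0.07688479] [ 0.51585374 -0.43395539  0.07688479]
[1] mate [559.6  45.7   9.4] 38.3
[1] plane [576.5 -82.4  16.5] 37.8
[1] rack [ 513.8 -368.7   -7.8   -8.4] 23.0 blank [ 0.51342328 -0.31822397  0.06602222] [ 0.49993815 -0.41731056  0.06602222]
[0, 1] mate [546.5  44.8   9.2] 37.3
[0, 1] plane [574.2 -80.1  14.1] 34.8
[0, 1] rack [ 540.5 -392.1   -5.3  -19.9] 24.1 blank [ 0.52835176 -0.34071416  0.05993491] [ 0.51910638 -0.44028586  0.05993491]
t 14.05 pos [571.5 335.1 268.8] F [0.  0.9 0.5] M [ 0.04 -0.02  0.02] open 79.9 g 0.0 j [ 0.45  0.28  1.2  -0.    1.66 -0.97]
y-dir 81.7 zaxis [ 0.005  0.003 -1.   ]
real	1m9.354s
user	1m9.219s
sys	0m0.327s
```

```bash
cat > r2.py <<'E'
from ef import *
d=pickle.load(open('f0.pkl','rb'));fs=[d['top'],d['scene']];G=[prep(f) for f in fs]
def rackboards(p):
    R=Ro.from_euler('ZY',[p[2],-.56]);Z=Ro.from_euler('Z',p[2])
    return [(R,Z.apply([p[3]*np.cos(.56),y,.0705+p[3]*np.sin(.56)])+[p[0],p[1],0]) for y in(.05,-.05)]
def run(c,sh,s0):
    fun=lambda p:np.mean([score(fs[k],G[k],[e for R,t in rackboards(p) for e in edges(R,t,B,fs[k])],sh,20) for k in c])
    m,s=fit(fun,[.515,-.32,-.08,s0],[.008,.008,.03,.01],8);print(c,sh,'rack',np.round(m*[1e3,1e3,57.3,1e3],1),round(s,1),'blank',np.round(rackboards(m)[1][1]*1e3,1))
run([0],(0,0),-.01);run([1],(0,0),-.01);run([0,1],(0,0),-.01);run([0,1],(0,1),-.01)
E
python3 r2.py
sed 's/if __name__.*/for dr in (0,1,1.5):\n  sh=[0,dr];print(dr)/; s/(T,ot,a)/(T,ot-sh,a)/g; s/(S,os,a)/(S,os-sh,a)/g; s/(T,bt,a)/(T,bt-sh,a)/g; s/(S,bs,a)/(S,bs-sh,a)/g' fit.py > fit2.py; python3 fit2.py | sed 's/res.*//' | grep -v '^ '
```

```text
[0] (0, 0) rack [ 537.7 -332.4   -6.3  -21.3] 40.1 blank [ 514.2 -380.1   59.2]
[1] (0, 0) rack [ 538.  -339.4   -6.   -30.2] 35.0 blank [ 507.3 -386.5   54.4]
[0, 1] (0, 0) rack [ 526.2 -328.9   -6.    -9.2] 37.4 blank [ 513.2 -377.8   65.6]
[0, 1] (0, 1) rack [ 514.9 -324.9   -5.8    5.3] 37.2 blank [ 514.4 -375.1   73.3]
cams [0.33183466 0.0922421  1.22762869] [1.02958613 0.43882599 1.07422899]
0
mate [549.6  48.8   8.9] 
mate [555.5  51.   10.6] 
mate [552.1  49.6   9.7] 
plane [571.8 -80.3  14.1] 
plane [580.8 -75.7  16.5] 
plane [575.4 -78.8  15.2] 
blank [ 509.8 -364.7   -3.8   90.2] 
blank [ 518.9 -370.3   -5.5   76.1] 
blank [ 514.  -374.7   -4.5   68.6] 
1
mate [552.5  48.8   8.9] 
mate [552.7  49.   10.6] 
mate [552.6  49.    9.7] 
plane [574.7 -80.3  14.1] 
plane [577.9 -78.   16.5] 
plane [575.9 -79.5  15.2] 
blank [ 512.7 -365.1   -3.8   89.5] 
blank [ 517.7 -370.1   -5.3   80. ] 
blank [ 515.3 -371.3   -4.4   76.8] 
1.5
mate [553.9  48.8   8.9] 
mate [551.3  48.   10.6] 
mate [552.8  48.6   9.7] 
plane [576.1 -80.3  14.1] 
plane [576.5 -79.1  16.5] 
plane [576.2 -79.8  15.2] 
blank [ 514.1 -365.3   -3.8   89.1] 
blank [ 517.1 -370.1   -5.2   81.9] 
blank [ 516.  -369.5   -4.3   80.8]
```

```bash
python3 mv.py 460 -369 180 84.4 32
```

```text
t 14.05 pos [571.5 335.1 268.8] F [0.  0.9 0.5] M [ 0.04 -0.02  0.02] open 79.9 g 0.0 j [ 0.45  0.28  1.2  -0.    1.66 -0.97]
y-dir 81.7 zaxis [ 0.005  0.003 -1.   ]
linear cm [  0.96 -71.31   8.64]
angular [ -0.6 -31.7  -2.6]
```

Call:
{"op": "play_rows", "data": {"grip": [8.5, 8.5, 8.5, 8.5, 8.5, 8.5, 8.5, 8.5], "linear": [[0, -3, 0], [0, -9, 0], [0, -15, 0], [0.2, -21, 0], [0.4, -27, 0], [0.5, -33, 0], [0.6, -39, 0], [0.7, -45, 0]], "angular": [[0, 0, 0], [0, 0, 0], [0, 0, 0], [0, 0, 0], [0, 0, 0], [0, 0, 0], [0, 0, 0], [0, -5, 0]]}}

```text
time_s: 15.05
eef_pos: [0.4991, -0.1118, 0.2643]
tool_rot: [0.045, 0.072, 0.996, -0.004]
force: [1.4, -1.0, -0.1]
opening: 0.085
grasp_force: 0.0
```

```bash
python3 mv.py 460 -369 180 84.4 32
```

```text
t 15.05 pos [ 499.1 -111.8  264.3] F [ 1.4 -1.  -0.1] M [-0.01  0.04 -0.  ] open 85.0 g 0.0 j [-0.33 -0.23  1.72  0.02  1.56 -1.76]
y-dir 81.7 zaxis [ 0.089 -0.014 -0.996]
linear cm [  0.93 -26.     8.4 ]
angular [ -0.9 -26.9  -2.5]
```

Call:
{"op": "play_rows", "data": {"grip": [8.5, 8.5, 8.5, 8.5, 8.5, 8.5, 8.5], "linear": [[0.2, -5, 0], [0.4, -10, 1], [0.6, -15, 3], [0.8, -20, 5], [0.9, -24, 7], [0.9, -25, 8], [0.9, -25, 8]], "angular": [[0, -4, 0], [0, -9, -0.5], [-0.2, -14, -1], [-0.4, -19, -1.5], [-0.6, -24, -2], [-0.8, -27, -2.5], [-0.8, -27, -2.5]]}}

```text
time_s: 15.92
eef_pos: [0.462, -0.3553, 0.1835]
tool_rot: [0.273, 0.051, 0.961, -0.014]
force: [0.3, 0.2, 1.0]
opening: 0.085
grasp_force: 0.0
```

```bash
python3 mv.py 472 -370 124 84.4 32
```

```text
t 15.925 pos [ 462.  -355.3  183.5] F [0.3 0.2 1. ] M [0.06 0.26 0.03] open 85.0 g 0.0 j [-1.04 -0.33  2.06  0.49  1.11 -2.66]
y-dir 83.9 zaxis [ 0.522 -0.055 -0.851]
linear cm [ 2.15 -1.36  5.67]
angular [-0.2 -0.3 -0.4]
```

Call:
{"op": "play_rows", "data": {"grip": [8.5, 8.5, 8.5, 8.5, 8.5, 8.5, 8.5, 8.5], "linear": [[0, 0, -1], [0, 0, -2], [0, 0, -2], [0, 0, -2], [0, 0, -2], [0, 0, -2], [0, 0, -2], [0, 0, -2]], "angular": [[0, 0, 10], [0, 0, 20], [0, 0, 30], [0, 0, 40], [0, 0, 50], [0, 0, 60], [0, 0, 70], [0, 0, 80]]}}

```text
time_s: 16.92
eef_pos: [0.4539, -0.3533, 0.2035]
tool_rot: [0.219, 0.656, 0.704, 0.164]
force: [0.1, -0.8, -0.6]
opening: 0.0851
grasp_force: 0.0
```

Call:
{"op": "play_rows", "data": {"grip": [8.5, 8.5, 8.5, 8.5, 8.5, 8.5, 8.5, 8.5], "linear": [[0, 0, 0], [0, 0, 0], [0, 0, 0], [0, 0, 0], [0, 0, 0], [0, 0, 0], [0, 0, 0], [0, 0, 0]], "angular": [[0, 0, 10], [0, 0, 20], [0, 0, 30], [0, 0, 40], [0, 0, 50], [0, 0, 60], [0, 0, 70], [0, 0, 80]]}}

```text
time_s: 17.92
eef_pos: [0.4539, -0.3533, 0.2035]
tool_rot: [0.062, 0.955, 0.118, 0.267]
force: [-0.7, 0.0, -0.5]
opening: 0.085
grasp_force: 0.0
```

```bash
sed -i 's/a=\[float(v) for v in sys.argv\[1:\]\]/a=[float(v) for v in sys.argv[1:]]/' mv.py
python3 - <<'E'
s=open('mv.py').read()
s=s.replace("z=np.sin(t)*f-","f=f*(1 if f[0]>0 else -1);z=np.sin(t)*f-")
open('mv.py','w').write(s)
E
python3 mv.py 472 -370 124 -95.6 32
```

```text
t 17.925 pos [ 453.9 -353.3  203.5] F [-0.7  0.  -0.5] M [-0.02  0.22 -0.02] open 85.0 g 0.0 j [-1.05 -0.37  2.05  0.49  1.16  0.14]
y-dir -78.8 zaxis [ 0.524 -0.056 -0.85 ]
linear cm [-2.86  0.51  7.8 ]
angular [ 0.2  0.3 19.7]
```

Call:
{"op": "play_rows", "data": {"grip": [8.5, 8.5, 8.5, 8.5, 8.5], "linear": [[-1, 0.1, 1], [-2, 0.3, 3], [-2.8, 0.5, 6], [-2.9, 0.5, 7.8], [-2.9, 0.5, 7.8]], "angular": [[0, 0, 9], [0.1, 0.1, 18], [0.2, 0.3, 19.7], [0.2, 0.3, 19.7], [0.2, 0.3, 19.7]]}}

```text
time_s: 18.55
eef_pos: [0.4714, -0.3691, 0.1215]
tool_rot: [0.013, 0.96, -0.044, 0.275]
force: [0.3, -0.4, 0.6]
opening: 0.085
grasp_force: 0.0
```

```bash
python3 - <<'E'
from cell import robot
from h import *
f=robot.grab_frame('scene');g=robot.grab_frame('top');pickle.dump({'top':g,'scene':f},open('f2.pkl','wb'))
cv2.imwrite('pics/g6.png',np.hstack([crop(f['color'],150,270,90,190,4),crop(g['color'],440,520,140,240,4)]))
E
python3 mv.py 519.4 -374.5 48 -95.6 32
```

```text
t 18.65 pos [ 471.5 -370.3  123.2] F [ 0.2 -1.3  0.1] M [ 0.02  0.22 -0.04] open 85.2 g 0.0 j [-1.04 -0.21  2.08  0.54  1.    0.39]
y-dir -95.4 zaxis [ 0.528 -0.052 -0.847]
linear cm [ 0.08 -0.05  8.93]
angular [ 0.  -0.1  0.2]
```

View pics/g6.png

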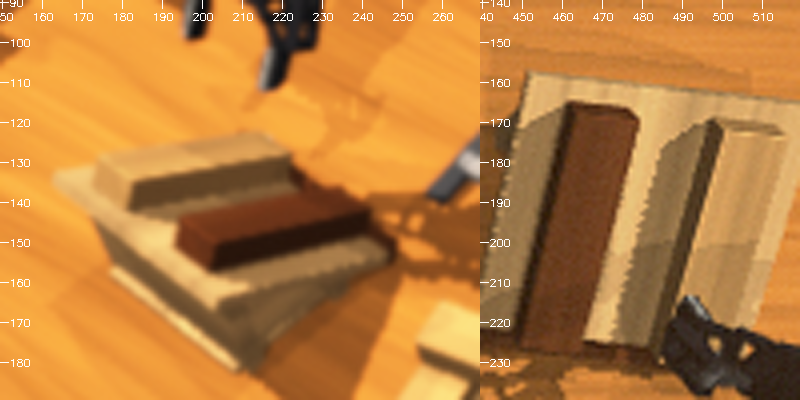

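Run:
```python
from h import *
from mv import tgt
d=pickle.load(open('f2.pkl','rb'))
a,u=ray(d['scene'],(217,110));b,v=ray(d['top'],(492.5,213));u=u[0];v=v[0]
s=np.linalg.lstsq(np.c_[u,-v],b-a,rcond=None)[0];P=a+s[0]*u;Q=b+s[1]*v;print(P,Q)
M=tgt(-95.6,32).as_matrix();r=np.array([.4715,-.3703,.1232])
for X in(P,Q,(P+Q)/2):print(np.round(M.T@(X-r)*1000,1))
```

```text
[ 0.45457137 -0.31472417  0.17415269] [ 0.45754784 -0.31979477  0.17649631]
[  8.1 -53.7 -55. ]
[ 12.3 -48.9 -55.2]
[ 10.2 -51.3 -55.1]
```

Call:
{"op": "play_rows", "data": {"grip": [8.5, 8.5, 8.5, 8.5, 8.5, 8.5, 8.5], "linear": [[0, 0, 2], [0, 0, 4], [0, 0, 6], [0, 0, 7.5], [0, 0, 8.3], [0, 0, 8.9], [0, 0, 8.9]], "angular": [[0, 0, 0], [0, 0, 0], [0, 0, 0], [0, 0, 0], [0, 0, 0], [0, 0, 0], [0, 0, 0]]}}

```text
time_s: 19.52
eef_pos: [0.5177, -0.375, 0.046]
tool_rot: [0.013, 0.96, -0.046, 0.275]
force: [-1.0, 0.7, -0.5]
opening: 0.0848
grasp_force: 0.0
```

Call:
{"op": "play_rows", "data": {"grip": [7, 6, 5, 5, 5], "linear": [[0, 0, 0], [0, 0, 0], [0, 0, 0], [0, 0, 0], [0, 0, 0]], "angular": [[0, 0, 0], [0, 0, 0], [0, 0, 0], [0, 0, 0], [0, 0, 0]]}}

```text
time_s: 20.15
eef_pos: [0.5176, -0.375, 0.046]
tool_rot: [0.013, 0.96, -0.046, 0.275]
force: [-0.7, -0.2, -0.1]
opening: 0.0501
grasp_force: 0.0
```

```bash
python3 mv.py
python3 - <<'E'
from cell import robot
from h import *
g=robot.grab_frame('top');f=robot.grab_frame('scene');pickle.dump({'top':g,'scene':f},open('f3.pkl','wb'))
E
```

```text
t 20.15 pos [ 517.6 -375.    46. ] F [-0.7 -0.2 -0.1] M [0.   0.24 0.02] open 50.1 g 0.0 j [-0.96  0.01  2.04  0.59  0.81  0.35]
y-dir -95.5 zaxis [ 0.528 -0.052 -0.848]
```

Call:
{"op": "play_rows", "data": {"grip": [4.5, 4, 4, 4], "linear": [[0, 0, 0], [0, 0, 0], [0, 0, 0], [0, 0, 0]], "angular": [[0, 0, 0], [0, 0, 0], [0, 0, 0], [0, 0, 0]]}}

```text
time_s: 20.75
eef_pos: [0.5175, -0.3751, 0.0463]
tool_rot: [0.013, 0.96, -0.046, 0.275]
force: [-5.5, 1.8, 6.5]
opening: 0.0436
grasp_force: 61.3
```

```bash
python3 mv.py
```

```text
t 20.75 pos [ 517.5 -375.1   46.3] F [-5.5  1.8  6.5] M [0.27 0.53 0.11] open 43.6 g 61.3 j [-0.96  0.    2.04  0.59  0.81  0.35]
y-dir -95.5 zaxis [ 0.528 -0.051 -0.848]
```

Call:
{"op": "play_rows", "data": {"grip": [4, 4, 4, 4, 4, 4, 4], "linear": [[0, 0, -0.3], [0, 0, -1], [0, 0, -2.5], [0, 0, -5], [0, 0, -8], [0, 0, -10], [0, 0, -10]], "angular": [[0, 0, 0], [0, 0, 0], [0, 0, 0], [0, 0, 0], [0, 0, 0], [0, 0, 0], [0, 0, 0]]}}

```text
time_s: 21.62
eef_pos: [0.4647, -0.371, 0.1326]
tool_rot: [0.015, 0.96, -0.047, 0.276]
force: [-0.2, 0.2, -2.2]
opening: 0.0435
grasp_force: 61.9
```

```bash
python3 mv.py 575 -84 160 -80.3 0
```

```text
t 21.625 pos [ 464.7 -371.   132.6] F [-0.2  0.2 -2.2] M [0.05 0.37 0.02] open 43.5 g 61.9 j [-1.06 -0.24  2.08  0.54  1.02  0.39]
y-dir -95.6 zaxis [ 0.529 -0.054 -0.847]
linear cm [  8.42 -29.64   1.95]
angular [  4.5 -31.9 -14.8]
```

Call:
{"op": "play_rows", "data": {"grip": [4, 4, 4, 4, 4, 4, 4, 4], "linear": [[1.5, -2, 0], [3, -6, 0], [4.5, -11, 0.5], [5.5, -16, 1], [6.5, -21, 1.4], [7.5, -26, 1.8], [8.4, -29.6, 2], [8.4, -29.6, 2]], "angular": [[0.5, -4, -1.8], [1.1, -8, -3.7], [1.7, -12, -5.5], [2.3, -16, -7.4], [2.8, -20, -9.3], [3.4, -24, -11.1], [3.9, -28, -13], [4.5, -31.9, -14.8]]}}

```text
time_s: 22.62
eef_pos: [0.5756, -0.0796, 0.1572]
tool_rot: [-0.003, 0.996, 0.087, -0.002]
force: [-0.1, -0.6, -0.6]
opening: 0.0435
grasp_force: 61.8
```

Call:
{"op": "play_rows", "data": {"grip": [4, 4], "linear": [[0, 0, 0], [0, 0, 0]], "angular": [[0, 0, 0], [0, 0, 0]]}}

```text
time_s: 22.88
eef_pos: [0.5744, -0.0832, 0.157]
tool_rot: [-0.002, 0.996, 0.084, -0.001]
force: [0.1, 1.0, -1.9]
opening: 0.0434
grasp_force: 61.8
```

```bash
python3 mv.py 575 -84 160 -80.3 0;  python3 - <<'E'
from cell import robot
from h import *
g=robot.grab_frame('top');f=robot.grab_frame('scene');pickle.dump({'top':g,'scene':f},open('f4.pkl','wb'))
E
```

```text
t 22.875 pos [574.4 -83.2 157. ] F [ 0.1  1.  -1.9] M [ 0.02  0.05 -0.01] open 43.4 g 61.8 j [-0.23  0.1   1.6   0.    1.44  1.17]
y-dir -80.3 zaxis [-0.002  0.004 -1.   ]
linear cm [ 0.04  0.09 -0.3 ]
angular [-0.3  0.1 -0. ]
```

```bash
cat > r3.py <<'E'
from ef import *
import sys
d=pickle.load(open(sys.argv[1],'rb'));z0=float(sys.argv[2]);fs=[d['top'],d['scene']];G=[prep(f) for f in fs]
yaw=np.radians(9.7);R=Ro.from_euler('Z',yaw);u=R.apply([1,0,0]);v=R.apply([0,1,0]);c0=np.array([.5744,-.0832,0])
fun=lambda p,c:np.mean([score(fs[k],G[k],edges(R,c0+u*p[0]+v*p[1]+[0,0,p[2]],B,fs[k]),(0,1),30) for k in c])
for c in([1],[0,1]):
    res=sorted([(round(float(fun((a,b,z),c)),1),a*1e3,b*1e3,z*1e3) for a in np.arange(-.04,.045,.008) for b in(-.008,-.004,0,.004,.008) for z in z0+np.arange(-.012,.013,.004)],reverse=True)[:3]
    for r in res: print(c,np.round(r,1))
    p=np.array(res[0][1:])/1e3;m,s=fit(lambda p:fun(p,c),p,[.004,.003,.004],3);print('->',np.round(m*1e3,1),round(s,1))
f=d['top'];print('wax',onz(d['top'],[(393,117)],.07),'oil',onz(d['top'],[(341,117)],.1))
E
python3 r3.py f4.pkl .177
```

```text
[1] [ 41.6   0.   -8.  169. ]
[1] [ 41.3   8.    0.  185. ]
[1] [ 41.1   8.   -4.  177. ]
-> [ -0.7  -7.5 169.5] 41.7
[0, 1] [ 36.1   8.    0.  185. ]
[0, 1] [ 35.7   8.    0.  181. ]
[0, 1] [ 34.7   8.   -4.  177. ]
-> [7.600e+00 1.000e-01 1.843e+02] 36.2
wax [[ 0.75012898 -0.0814737   0.07      ]] oil [[0.73760172 0.07190508 0.1       ]]
```

Call:
{"op": "play_rows", "data": {"grip": [4, 4, 4, 4, 4, 4, 4], "linear": [[-0.3, 0.1, 1], [-0.7, 0.1, 3], [-0.7, 0.1, 5], [-0.7, 0.1, 7], [-0.7, 0.1, 8.5], [-0.7, 0.1, 9], [-0.7, 0.1, 9]], "angular": [[0, 0, 0], [0, 0, 0], [0, 0, 0], [0, 0, 0], [0, 0, 0], [0, 0, 0], [0, 0, 0]]}}

```text
time_s: 23.85
eef_pos: [0.5681, -0.0849, 0.0681]
tool_rot: [-0.002, 0.996, 0.085, -0.001]
force: [0.1, -0.8, -0.8]
opening: 0.0439
grasp_force: 61.8
```

Call:
{"op": "play_rows", "data": {"grip": [4, 4, 4, 4], "linear": [[0, 0, 0.3], [0, 0, 0.7], [0, 0, 0.9], [0, 0, 0.9]], "angular": [[0, 0, 0], [0, 0, 0], [0, 0, 0], [0, 0, 0]]}}

```text
time_s: 24.35
eef_pos: [0.5678, -0.0849, 0.0591]
tool_rot: [-0.002, 0.996, 0.085, -0.001]
force: [-0.3, 0.8, -1.5]
opening: 0.0435
grasp_force: 61.8
```

```bash
python3 mv.py 567.8 -85.4 44.7 -80.3 0;  python3 - <<'E'
from cell import robot
from h import *
g=robot.grab_frame('top');f=robot.grab_frame('scene');pickle.dump({'top':g,'scene':f},open('f5.pkl','wb'))
E
```

```text
t 24.35 pos [567.8 -84.9  59.1] F [-0.3  0.8 -1.5] M [-0.04 -0.01  0.01] open 43.5 g 61.8 j [-0.24  0.17  1.7   0.    1.26  1.16]
y-dir -80.3 zaxis [-0.002  0.004 -1.   ]
linear cm [-0.01  0.05  1.44]
angular [-0.2  0.1  0. ]
```

```bash
cat > r4.py <<'E'
from ef import *
import sys
d=pickle.load(open(sys.argv[1],'rb'));z0=float(sys.argv[2]);fs=[d['top'],d['scene']];G=[prep(f,1.0) for f in fs]
def run(name,c0,z,cams,sh,yaw0=9.7):
    f=lambda p:np.mean([score(fs[k],G[k],edges(Ro.from_euler('Z',np.radians(yaw0)+p[2]),np.array([c0[0]+p[0],c0[1]+p[1],z]),B,fs[k]),sh,30) for k in cams])
    best=max([(f((a,b,0)),a,b) for a in np.arange(-.012,.013,.004) for b in np.arange(-.009,.01,.003)])
    m,s=fit(f,[best[1],best[2],0],[.003,.003,.02],4);print(name,cams,sh,np.round(np.array([c0[0]+m[0],c0[1]+m[1]])*1e3,1),'yaw',round(yaw0+np.degrees(m[2]),1),round(s,1),flush=True)
for sh in((0,0),(0,1)):
  for cams in([1],[0],[0,1]):
    run('held',(.5753,-.0841),z0,cams,sh)
    run('mate',(.5526,.049),.072,cams,sh)
E
python3 r4.py f5.pkl .0864
```

```text
held [1] (0, 0) [580.5 -79.6] yaw 9.9 34.4
mate [1] (0, 0) [553.5  50.5] yaw 8.7 31.0
held [0] (0, 0) [566.9 -80.9] yaw 8.4 32.8
mate [0] (0, 0) [546.5  46. ] yaw 9.4 34.8
held [0, 1] (0, 0) [576.7 -80.2] yaw 8.9 31.5
mate [0, 1] (0, 0) [553.7  47.6] yaw 10.2 31.2
held [1] (0, 1) [577.5 -81.7] yaw 9.8 34.5
mate [1] (0, 1) [550.8  48.5] yaw 8.8 31.1
held [0] (0, 1) [569.7 -81. ] yaw 8.4 32.7
mate [0] (0, 1) [549.2  46. ] yaw 9.5 34.7
held [0, 1] (0, 1) [578.3 -81.4] yaw 9.8 32.0
mate [0, 1] (0, 1) [549.1  47.3] yaw 8.6 32.3
```

Call:
{"op": "play_rows", "data": {"grip": [4, 4, 4, 4, 4], "linear": [[0, 0.1, 0.4], [0, 0.1, 0.7], [0, 0.1, 0.9], [0, 0.1, 1], [0, 0.1, 1]], "angular": [[-0.2, 0.1, 0], [-0.2, 0.1, 0], [-0.2, 0.1, 0], [-0.2, 0.1, 0], [-0.2, 0.1, 0]]}}

```text
time_s: 25.08
eef_pos: [0.5681, -0.0859, 0.0516]
tool_rot: [-0.0, 0.996, 0.085, 0.0]
force: [-11.3, 2.0, 19.9]
opening: 0.0437
grasp_force: 64.4
```

Call:
{"op": "play_rows", "data": {"grip": [4, 4, 4], "linear": [[0, 0, 0.1], [0, 0, 0.2], [0, 0, 0.2]], "angular": [[0, 0, 0], [0, 0, 0], [0, 0, 0]]}}

```text
time_s: 25.45
eef_pos: [0.5682, -0.086, 0.0515]
tool_rot: [-0.0, 0.996, 0.085, 0.0]
force: [-21.0, 2.8, 34.6]
opening: 0.0434
grasp_force: 66.3
```

```bash
cat > r5.py <<'E'
from ef import *
d=pickle.load(open('f0.pkl','rb'));fs=[d['top'],d['scene']];G=[prep(f,1.0) for f in fs]
def segs(p,k,withmate=True):
    R=Ro.from_euler('Z',p[2]);t=np.array([p[0],p[1],0]);o=[]
    o+=edges(R,t,np.array([.2,.2,.012]),fs[k])
    for s in(-1,1):
        o+=edges(R,t+R.apply([0,s*.0675,.012]),B,fs[k])
        o+=edges(R*Ro.from_euler('Z',np.pi/2),t+R.apply([s*.0675,0,.042]),B,fs[k])
    if withmate:o+=2*edges(R,t+R.apply([0,.0675,.072]),B,fs[k])
    return o
for sh in((0,0),(0,1)):
  for c in([0],[1],[0,1]):
    f=lambda p:np.mean([score(fs[k],G[k],segs(p,k),sh,25) for k in c])
    m,s=fit(f,[.564,-.0175,.165],[.005,.005,.03],5);v=np.array([-np.sin(m[2]),np.cos(m[2])])*.0675
    print(c,sh,np.round(m*[1e3,1e3,57.3],1),round(s,1),'mate',np.round((m[:2]+v)*1e3,1),'goal',np.round((m[:2]-v)*1e3,1),flush=True)
E
python3 r5.py
```

```text
[0] (0, 0) [564.9 -19.6   9.4] 35.2 mate [553.9  47. ] goal [576.  -86.2]
[1] (0, 0) [565.6 -15.9   8.6] 27.9 mate [555.5  50.8] goal [575.7 -82.7]
[0, 1] (0, 0) [565.1 -19.7   9.5] 31.1 mate [554.   46.9] goal [576.2 -86.3]
[0] (0, 1) [567.8 -19.4   9.5] 35.2 mate [556.7  47.2] goal [579. -86.]
[1] (0, 1) [562.6 -18.    8.8] 27.9 mate [552.3  48.7] goal [572.9 -84.8]
[0, 1] (0, 1) [565.9 -18.9   8.5] 30.0 mate [555.9  47.8] goal [575.9 -85.7]
```

Call:
{"op": "play_rows", "data": {"grip": [4, 4, 4], "linear": [[0, 0, -0.3], [0, 0, -0.5], [0, 0, -0.5]], "angular": [[0, 0, 0], [0, 0, 0], [0, 0, 0]]}}

```text
time_s: 25.82
eef_pos: [0.5681, -0.0859, 0.0519]
tool_rot: [-0.0, 0.996, 0.085, 0.0]
force: [-0.2, 0.8, -1.5]
opening: 0.0437
grasp_force: 61.8
```

```bash
python3 mv.py 567.8 -85.4 44.7 -80.3 0;  cat > r6.py <<'E'
from cell import robot
from ef import *
g=robot.grab_frame('top');f=robot.grab_frame('scene');pickle.dump({'top':g,'scene':f},open('f6.pkl','wb'))
d={'top':g,'scene':f};fs=[g,f];G=[prep(x,1.0) for x in fs]
# p: x,y,z,pitch,roll ; yaw fixed 9.7
F=lambda p,c:np.mean([score(fs[k],G[k],edges(Ro.from_euler('ZYX',[np.radians(9.7),-p[3],p[4]]),p[:3],B,fs[k]),(0,1),30) for k in c])
for c in([1],[0,1]):
  for pi in(-.08,-.04,0,.04,.08):
    m,s=fit(lambda q:F(np.r_[q,pi,0],c),[.5753,-.085,.078],[.005,.004,.005],4);print(c,'pitch(far end up)',pi,np.round(m*1e3,1),round(s,1),flush=True)
E
python3 r6.py
```

```text
t 25.825 pos [568.1 -85.9  51.9] F [-0.2  0.8 -1.5] M [ 0.02 -0.01  0.02] open 43.7 g 61.8 j [-0.24  0.18  1.71  0.    1.25  1.16]
y-dir -80.3 zaxis [ 0.001  0.001 -1.   ]
linear cm [-0.02 -0.05  0.72]
angular [-0. -0.  0.]
[1] pitch(far end up) -0.08 [575.9 -82.4  80.9] 32.5
[1] pitch(far end up) -0.04 [577.8 -82.1  79.7] 34.0
[1] pitch(far end up) 0 [579.5 -82.   79.3] 34.8
[1] pitch(far end up) 0.04 [581.4 -82.7  77.2] 35.1
[1] pitch(far end up) 0.08 [577.7 -91.1  58.6] 35.1
[0, 1] pitch(far end up) -0.08 [573.5 -84.4  75.8] 31.7
[0, 1] pitch(far end up) -0.04 [574.4 -84.2  75.4] 32.4
[0, 1] pitch(far end up) 0 [574.9 -84.1  74.9] 32.4
[0, 1] pitch(far end up) 0.04 [580.3 -83.7  74.3] 32.5
[0, 1] pitch(far end up) 0.08 [581.6 -84.8  70.7] 32.5
```

Call:
{"op": "play_rows", "data": {"grip": [4, 4, 4], "linear": [[0.1, 0.1, 0], [0.1, 0.1, 0.1], [0.1, 0.1, 0.1]], "angular": [[0, 0, 0.2], [0, 0, 0.2], [0, 0, 0.2]]}}

```text
time_s: 26.3
eef_pos: [0.5694, -0.0869, 0.0517]
tool_rot: [-0.0, 0.997, 0.083, 0.001]
force: [-3.3, -0.4, 3.5]
opening: 0.0436
grasp_force: 62.3
```

```bash
python3 mv.py
```

```text
t 26.3 pos [569.4 -86.9  51.7] F [-3.3 -0.4  3.5] M [ 0.09  0.48 -0.07] open 43.6 g 62.3 j [-0.24  0.18  1.71  0.    1.25  1.16]
y-dir -80.5 zaxis [ 0.001  0.001 -1.   ]
```

Call:
{"op": "play_rows", "data": {"grip": [4, 4, 4, 4], "linear": [[0, 0, -0.3], [0, 0, -0.3], [0, 0, -0.3], [0, 0, -0.3]], "angular": [[0, 0, 0], [0, -2, 0], [0, -2, 0], [0, -2, 0]]}}

```text
time_s: 26.8
eef_pos: [0.5697, -0.0867, 0.0543]
tool_rot: [0.001, 0.996, 0.083, -0.016]
force: [0.4, 0.4, 0.7]
opening: 0.0437
grasp_force: 62.0
```

Call:
{"op": "play_rows", "data": {"grip": [4, 4, 4], "linear": [[0, 0, 0.2], [0, 0, 0.3], [0, 0, 0.3]], "angular": [[0, 0, 0], [0, 0, 0], [0, 0, 0]]}}

```text
time_s: 27.18
eef_pos: [0.5693, -0.0869, 0.0521]
tool_rot: [0.001, 0.996, 0.083, -0.017]
force: [-3.1, 0.9, 7.3]
opening: 0.0437
grasp_force: 63.0
```

```bash
python3 mv.py
```

```text
t 27.175 pos [569.3 -86.9  52.1] F [-3.1  0.9  7.3] M [0.22 0.09 0.14] open 43.7 g 63.0 j [-0.23  0.22  1.67 -0.01  1.28  1.18]
y-dir -80.5 zaxis [-0.033 -0.005 -0.999]
```

```bash
python3 - <<'E'
from cell import robot
from h import *
g=robot.grab_frame('top');f=robot.grab_frame('scene');pickle.dump({'top':g,'scene':f},open('f7.pkl','wb'))
E
python3 r4.py f7.pkl .072
```

```text
held [1] (0, 0) [580.9 -84.5] yaw 9.1 35.6
mate [1] (0, 0) [555.5  48.6] yaw 12.2 30.8
held [0] (0, 0) [586.2 -82.7] yaw 9.7 27.4
mate [0] (0, 0) [546.6  45.9] yaw 9.6 34.9
held [0, 1] (0, 0) [581.4 -84.2] yaw 9.1 31.3
mate [0, 1] (0, 0) [554.   47.4] yaw 10.4 31.3
held [1] (0, 1) [578.2 -86.9] yaw 9.4 35.6
mate [1] (0, 1) [551.8  46.4] yaw 12.0 30.8
held [0] (0, 1) [588.9 -82.7] yaw 9.6 27.4
mate [0] (0, 1) [549.3  45.9] yaw 9.7 34.8
held [0, 1] (0, 1) [579.5 -85.2] yaw 9.2 30.7
mate [0, 1] (0, 1) [549.   47.3] yaw 8.6 32.0
```

```bash
cat > prof.py <<'E'
from h import *
import sys
d=pickle.load(open(sys.argv[1],'rb'));f=d['scene'];I=f['color'].astype(np.float32).mean(2)
for yd in (8.9,9.7,10.5):
  y=np.radians(yd);u=np.array([np.cos(y),np.sin(y),0]);v=np.array([-np.sin(y),np.cos(y),0])
  O=np.array([.555,.0495,.102])-.0675*v;s=np.arange(.075,.112,.001)
  def along(c,fixed,rng,ax):
    P=[];w=np.arange(-.012,.0121,.003)
    acc=0
    for q in w:
        X=O+(np.outer(s,u)+(c+q)*v if ax else 0)
        p=proj(f,X).astype(np.float32);acc=acc+cv2.remap(I,p[:,0][None],p[:,1][None],cv2.INTER_CUBIC)[0]
    return acc/len(w)
  for n,c in(('mate',.0675),('held',-.0675)):
    a=along(c,0,0,1);g=np.abs(np.gradient(a));g=g*(g>g.max()*.4)
    k=np.argmin(np.gradient(a));print(yd,n,'steepest drop at',round(s[k]*1e3),'centroid',round(float((s*np.maximum(-np.gradient(a),0))[max(0,k-4):k+5].sum()/np.maximum(-np.gradient(a),0)[max(0,k-4):k+5].sum())*1e3,1));
    if yd==9.7: print(np.round(a[::2]))
E
python3 prof.py f7.pkl
```

```text
8.9 mate steepest drop at 90 centroid 89.8
8.9 held steepest drop at 94 centroid 94.3
9.7 mate steepest drop at 90 centroid 89.9
[199. 199. 199. 199. 199. 194. 181. 152. 114.  88.  79.  79.  82.  83.
  81.  77.  75.  78.  86.]
9.7 held steepest drop at 93 centroid 92.7
[187. 188. 188. 188. 188. 188. 185. 176. 156. 123.  94.  80.  79.  84.
  94. 105. 118. 131. 144.]
10.5 mate steepest drop at 90 centroid 89.9
10.5 held steepest drop at 91 centroid 90.8
```

```bash
cat > prof2.py <<'E'
from h import *
import sys
def run(fn,cam='scene',z=.102):
  d=pickle.load(open(fn,'rb'));f=d[cam];I=f['color'].astype(np.float32).mean(2)
  y=np.radians(9.7);u=np.array([np.cos(y),np.sin(y),0]);v=np.array([-np.sin(y),np.cos(y),0])
  O=np.array([.555,.0495,z])-.0675*v;s=np.arange(-.012,.0121,.0005)
  for n,c in(('mate+',.09),('mate-',.045),('board+',-.045),('board-',-.09)):
    U=np.arange(-.08,.081,.008);E=[]
    for a in U:
        p=proj(f,O+a*u+np.outer(c+s,v)).astype(np.float32);g=np.abs(np.gradient(cv2.GaussianBlur(cv2.remap(I,p[:,0][None],p[:,1][None],cv2.INTER_CUBIC),(0,0),2)[0]));k=np.argmax(g)
        w=slice(max(0,k-6),k+7);E.append(((s[w]*g[w]).sum()/g[w].sum()*1e3) if g[k]>1.5 else np.nan)
    E=np.array(E);m=np.isfinite(E)
    for _ in range(3):
        if m.sum()<4:break
        q=np.polyfit(U[m],E[m],1);m&=np.abs(np.nan_to_num(E,nan=99)-np.polyval(q,U))<1.5
    print(fn,cam,n,np.round(E,1),'off',np.round(q[1],1),'yaw corr deg',round(np.degrees(q[0]/1e3),2),m.sum())
run('f7.pkl');run('f0.pkl');run('f0.pkl','top')
E
python3 prof2.py
```

```text
f7.pkl scene mate+ [ 0.4  0.9  0.9  1.   1.3  1.   1.   1.   0.5  0.5 -0.1  0.1  0.1  0.4
  0.3  0.3 -0.3 -0.5 -0.  -0.1 -0.1] off 0.4 yaw corr deg -0.46 21
f7.pkl scene mate- [-0.4  1.   nan  nan  nan -0.1  nan  nan  0.6  nan  nan  nan  nan  nan
  nan  nan  nan  0.4  nan  nan  nan] off 0.4 yaw corr deg 0.1 5
f7.pkl scene board+ [-2.5 -1.7 -2.9  9.5  9.8 -3.1  nan -9.1  nan -9.5  2.6 -3.  -3.  -1.6
 -1.7 -1.9 -1.9 -1.7 -1.5 -1.9 -1.6] off -2.7 yaw corr deg 0.88 10
f7.pkl scene board- [ 4.7  8.5  nan  nan  nan  nan  nan -7.6 -2.9 -2.4 -0.8 -9.3 -7.6 -5.5
 -4.6 -3.1 -3.  -3.3 -2.6 -2.6 -0.8] off -1.8 yaw corr deg -1.5 5
f0.pkl scene mate+ [-0.1  0.9  0.9  1.   1.3  1.   0.7  0.7  0.6  0.9  0.4  0.5  0.6  0.5
  0.5  0.4  0.1  0.1 -0.  -0.  -0. ] off 0.5 yaw corr deg -0.32 21
f0.pkl scene mate- [-0.   1.   nan  nan  nan  nan  nan  0.7 -0.4 -0.  -0.1 -0.7 -0.4 -0.4
 -0.7 -0.6 -0.9  0.   nan  nan  nan] off -0.2 yaw corr deg -0.5 13
f0.pkl scene board+ [ nan  2.6  6.1 -9.  -8.4 -7.5 -6.5 -5.5 -4.5 -3.5 -2.5 -1.1 -1.9  6.6
  7.2  8.1  9.2 -9.4  9.7  9.5  9. ] off 0.1 yaw corr deg 4.9 0
f0.pkl scene board- [ 3.4  1.   0.9  3.9  1.6  2.9  4.5  5.4  6.   6.9  7.9  8.8 -8.  -5.7
  8.   8.   8.8  9.4  1.6  9.7  9.6] off 6.5 yaw corr deg 4.83 5
f0.pkl top mate+ [-0.2  0.5 -0.9  0.9 -0.9  1.  -0.4  0.5  0.1 -1.4  0.3 -1.   0.5 -0.6
 -0.5 -0.4 -1.8 -0.1 -1.4 -0.9 -1.5] off -0.4 yaw corr deg -0.48 21
f0.pkl top mate- [ -1.7   2.5  -1.1   1.    1.8   0.4  -1.5  -8.5  -4.5  -6.8   1.3   1.3
 -10.3   1.1  -0.2  -1.9  -3.   -1.6  -2.7   nan   0.6] off -1.9 yaw corr deg -0.42 7
f0.pkl top board+ [ 4.   4.3  4.7  5.6 -7.5 -6.9 -5.9 -4.9 -3.8 -3.6 -2.7 -2.1  6.1  6.8
  7.5  7.9  9.1 -6.1  9.3 10.5  nan] off 1.8 yaw corr deg 2.92 0
f0.pkl top board- [-1.4 -1.9 -3.3 -2.4  4.1  5.3  5.7  6.   7.2  8.4  9.4  9.9  6.1  6.1
  5.2  7.1  8.3  8.6  6.6  9.2  nan] off 4.9 yaw corr deg 3.57 6
```

Call:
{"op": "play_rows", "data": {"grip": [4, 4, 4, 4, 4, 4, 4], "linear": [[0, 0, -0.4], [0, 0, -0.4], [-0.35, -0.2, -0.4], [-0.35, -0.2, -0.4], [-0.35, -0.2, -0.2], [-0.35, -0.2, 0], [-0.35, -0.2, 0]], "angular": [[0, 0, 0], [0, 0, 0], [0, 0, 0.4], [0, 0, 0.4], [0, 0, 0.4], [0, 0, 0.4], [0, 0, 0.4]]}}

```text
time_s: 28.15
eef_pos: [0.5656, -0.0854, 0.0522]
tool_rot: [0.001, 0.997, 0.08, -0.017]
force: [-5.7, 0.3, 7.2]
opening: 0.0438
grasp_force: 63.0
```

```bash
python3 mv.py
python3 - <<'E'
from cell import robot
from h import *
g=robot.grab_frame('top');f=robot.grab_frame('scene');pickle.dump({'top':g,'scene':f},open('f8.pkl','wb'))
E
sed -i 's/9.7,10.5/9.3,9.7/' prof.py; python3 prof.py f8.pkl; sed -i "s/^run.*/run('f8.pkl')/" prof2.py; python3 prof2.py
```

```text
t 28.15 pos [565.6 -85.4  52.2] F [-5.7  0.3  7.2] M [0.27 0.32 0.12] open 43.8 g 63.0 j [-0.23  0.21  1.68 -0.01  1.28  1.18]
y-dir -80.9 zaxis [-0.033 -0.005 -0.999]
8.9 mate steepest drop at 90 centroid 89.8
8.9 held steepest drop at 91 centroid 90.9
9.3 mate steepest drop at 90 centroid 89.9
9.3 held steepest drop at 90 centroid 90.0
9.7 mate steepest drop at 90 centroid 89.9
[199. 199. 199. 199. 199. 194. 182. 152. 114.  88.  79.  80.  83.  84.
  81.  77.  75.  78.  86.]
9.7 held steepest drop at 89 centroid 89.0
[187. 187. 188. 188. 186. 180. 163. 132. 101.  83.  79.  83.  90.  97.
 104. 110. 119. 131. 144.]
f8.pkl scene mate+ [ 0.3  0.9  0.9  1.   1.3  1.   0.7  0.6  0.5  0.4 -0.   0.1  0.1  0.1
  0.3  0.3 -0.4 -0.9  0.  -0.1 -0. ] off 0.3 yaw corr deg -0.47 21
f8.pkl scene mate- [ 1.3  1.1  nan  nan  nan -0.2  nan  nan  0.9  nan  nan  nan  nan  nan
  nan  nan  nan -0.4  nan  nan  nan] off 0.2 yaw corr deg -0.63 5
f8.pkl scene board+ [ 0.6 -0.3 -1.6 10.2  nan  0.1 -8.8  nan -9.6 -8.7  7.  -0.2 -0.1  0.
 -0.3 -0.  -0.  -0.  -0.1 -0.5 -0.3] off -0.2 yaw corr deg 0.03 14
f8.pkl scene board- [ 7.7  nan  nan  nan  nan  nan  4.9 -4.  -0.6  0.4 -3.9 -9.  -8.2 -5.6
 -4.6 -2.6 -2.  -1.2 -1.4 -1.4 -0. ] off -0.6 yaw corr deg -2.12 4
```

Call:
{"op": "play_rows", "data": {"grip": [4, 4, 4], "linear": [[0, 0, -0.1], [0, 0, -0.1], [0, 0, -0.1]], "angular": [[0, -0.4, 0], [0, -0.4, 0], [0, -0.4, 0]]}}

```text
time_s: 28.62
eef_pos: [0.5658, -0.0854, 0.053]
tool_rot: [0.002, 0.997, 0.08, -0.02]
force: [-3.6, 1.4, 5.9]
opening: 0.0437
grasp_force: 62.7
```

```bash
python3 mv.py
```

```text
t 28.625 pos [565.8 -85.4  53. ] F [-3.6  1.4  5.9] M [0.29 0.14 0.14] open 43.7 g 62.7 j [-0.23  0.21  1.67 -0.02  1.29  1.19]
y-dir -80.9 zaxis [-0.04  -0.006 -0.999]
```

Call:
{"op": "play_rows", "data": {"grip": [4, 4.6, 5, 5.5, 6, 6.5, 6.5], "linear": [[0, 0, -0.05], [0, 0, -0.05], [0, 0, -0.05], [0, 0, -0.05], [0, 0, -0.05], [0, 0, -0.05], [0, 0, -0.05]], "angular": [[0, 0, 0], [0, 0, 0], [0, 0, 0], [0, 0, 0], [0, 0, 0], [0, 0, 0], [0, 0, 0]]}}

```text
time_s: 29.5
eef_pos: [0.5655, -0.0853, 0.0529]
tool_rot: [0.001, 0.997, 0.079, -0.02]
force: [0.1, 0.1, -0.0]
opening: 0.065
grasp_force: 0.0
```

Call:
{"op": "play_rows", "data": {"grip": [6.5, 6.5, 6.5, 6.5, 6.5, 6.5, 6.5, 6.5], "linear": [[0, 0, -0.5], [0, 0, -1.5], [0, 0, -3], [0, 0, -6], [0, 0, -10], [0, 0, -15], [0, 0, -18], [0, 0, -18]], "angular": [[0, 0, 0], [0, 0, 0], [0, 0, 0], [0, 0, 0], [0, 0, 0], [0, 0, 0], [0, 0, 0], [0, 0, 0]]}}

```text
time_s: 30.5
eef_pos: [0.575, -0.0847, 0.2379]
tool_rot: [0.003, 0.997, 0.079, -0.017]
force: [0.0, 0.4, -0.7]
opening: 0.0656
grasp_force: 0.0
```

Call:
{"op": "play_rows", "data": {"grip": [6.5, 6.5, 6.5, 6.5, 6.5], "linear": [[-5, 0, 0], [-10, 0, 0], [-15, 0, 0], [-17, 0, 0], [-17, 0, 0]], "angular": [[0, 0, 0], [0, 0, 0], [0, 0, 0], [0, 0, 0], [0, 0, 0]]}}

```text
time_s: 31.12
eef_pos: [0.4042, -0.1113, 0.2396]
tool_rot: [0.002, 0.997, 0.079, -0.02]
force: [-0.3, -0.8, -1.2]
opening: 0.0651
grasp_force: 0.0
```

```bash
python3 mv.py
python3 - <<'E'
from cell import robot
from h import *
g=robot.grab_frame('top');f=robot.grab_frame('scene');pickle.dump({'top':g,'scene':f},open('f9.pkl','wb'))
for n in('plane','tray','mate'): print(n,[(np.round(b['position']),round(b['confidence'],2)) for c in(g,f) for b in robot.boxes_of(n,c)[:4]])
E
python3 prof.py f9.pkl|grep 9.3; sed -i "s/^run.*/run('f9.pkl')/" prof2.py; python3 prof2.py
python3 - <<'E'
import sys;sys.argv=['x']
from ef import *
d=pickle.load(open('f9.pkl','rb'));f=d['scene'];I=f['color'].astype(np.float32).mean(2);d0=pickle.load(open('f0.pkl','rb'))
# what changed around the other stack boards / jar / bottle / rack since start
for n in('scene','top'):
    D=np.abs(d[n]['color'].astype(int)-d0[n]['color']).max(2)
    for lab,X in(('wax',[.75,-.081,.04]),('oil',[.737,.072,.08]),('dark',[.524,-.275,.1]),('mate',[.553,.049,.102]),('under_b',[.63,-.01,.072])):
        c,r=proj(d[n],X)[0].astype(int);print(n,lab,c,r,int(np.median(D[r-6:r+7,c-6:c+7])),int(np.percentile(D[r-8:r+9,c-8:c+9],90)))
E
```

```text
t 31.125 pos [ 404.2 -111.3  239.6] F [-0.3 -0.8 -1.2] M [-0.02 -0.07  0.01] open 65.1 g 0.0 j [-0.37 -0.35  1.86 -0.02  1.66  1.04]
y-dir -81.0 zaxis [-0.04  -0.006 -0.999]
plane [(array([176., 251.]), 0.8), (array([263., 369.]), 0.61), (array([259., 262.]), 0.4)]
tray [(array([183., 242.]), 0.82), (array([267., 371.]), 0.65)]
mate [(array([180., 349.]), 0.77), (array([294., 241.]), 0.67), (array([159., 175.]), 0.67), (array([330., 434.]), 0.97), (array([187., 424.]), 0.74), (array([158., 205.]), 0.63), (array([199., 295.]), 0.61)]
9.3 mate steepest drop at 90 centroid 90.0
9.3 held steepest drop at 90 centroid 90.0
f9.pkl scene mate+ [0.3 0.9 0.9 1.  1.3 1.  0.7 1.  0.6 0.9 0.4 0.5 0.6 0.6 0.5 0.4 0.1 0.1
 0.  0.3 0.2] off 0.6 yaw corr deg -0.3 21
f9.pkl scene mate- [ 0.9  0.9  nan  nan  nan  nan  nan  0.7 -0.5 -0.1 -0.1 -0.1 -0.7 -0.8
 -1.2 -0.6 -0.8 -0.3  nan  nan  nan] off -0.2 yaw corr deg -0.8 13
f9.pkl scene board+ [ 0.7  1.3  1.4  1.   1.   1.   1.4  1.1  1.   0.9  0.5  0.1  0.4  0.4
  0.1 -0.  -0.  -0.4 -0.1 -0.4 -0.4] off 0.5 yaw corr deg -0.63 21
f9.pkl scene board- [  0.6   1.    nan   nan   nan   nan   nan  -9.9 -10.   -9.8  -9.4  -8.4
  -7.6  -5.5  -4.5  -2.5  -1.6  -1.2  -1.4  -1.4  -0.1] off -4.7 yaw corr deg 0.88 2
scene wax 218 233 4 12
scene oil 260 251 5 6
scene dark 216 144 4 87
scene mate 291 197 6 6
scene under_b 261 211 6 47
top wax 391 120 6 11
top oil 340 119 5 8
top dark 464 192 145 160
top mate 348 180 5 8
top under_b 368 156 6 68
```

```bash
python3 -c "
from cell import robot
print(robot.hand_in())"
```

```text
the job is handed in; nothing more can be done
None
```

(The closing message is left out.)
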